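Clear the resoling bench: rack the sole patterns, set out glue and nails

TASK

Get the cobbler's bench ready for the next pair: stand every wooden sole pattern from the steel stand upright in the slotted rack, straight edge down on the slot floor, one to a slot and not sticking out at the rack's sides. Set the glue tin upright midway between the brush pot and the cleaner bottle, in line with them, and the nail cup upright in line with the rack about 5 cm off its left-hand end (left as the robot sees it). Leave the pot, bottle, hammer and polish tin where they are.

Things in the scene. Friction and masses are not known exactly. Their poses are not given: they have to be found in the camera images.
- pattern0_mid (a point): Sole pattern: plain plywood plate 8 mm thick, 68 wide, 110 tall, bottom edge straight, top a half circle, 45 g; may be absent (4 to 6 are there). At the start it leans in the stand, crown tilted 0.35 rad to the stand's -x. Point: its centre (55 mm from straight edge and crown, mid-thickness). Axes: x = plate normal, y = along the straight edge, z = from edge to crown. Pinch across x near the crown, from above along -z.
- pattern1_mid (a point): Sole pattern: plain plywood plate 8 mm thick, 68 wide, 110 tall, bottom edge straight, top a half circle, 45 g; may be absent (4 to 6 are there). At the start it leans in the stand, crown tilted 0.35 rad to the stand's -x. Point: its centre (55 mm from straight edge and crown, mid-thickness). Axes: x = plate normal, y = along the straight edge, z = from edge to crown. Pinch across x near the crown, from above along -z.
- pattern2_mid (a point): Sole pattern: plain plywood plate 8 mm thick, 68 wide, 110 tall, bottom edge straight, top a half circle, 45 g; may be absent (4 to 6 are there). At the start it leans in the stand, crown tilted 0.35 rad to the stand's -x. Point: its centre (55 mm from straight edge and crown, mid-thickness). Axes: x = plate normal, y = along the straight edge, z = from edge to crown. Pinch across x near the crown, from above along -z.
- pattern3_mid (a point): Sole pattern: plain plywood plate 8 mm thick, 68 wide, 110 tall, bottom edge straight, top a half circle, 45 g; may be absent (4 to 6 are there). At the start it leans in the stand, crown tilted 0.35 rad to the stand's -x. Point: its centre (55 mm from straight edge and crown, mid-thickness). Axes: x = plate normal, y = along the straight edge, z = from edge to crown. Pinch across x near the crown, from above along -z.
- pattern4_mid (a point): Sole pattern: plain plywood plate 8 mm thick, 68 wide, 110 tall, bottom edge straight, top a half circle, 45 g; may be absent (4 to 6 are there). At the start it leans in the stand, crown tilted 0.35 rad to the stand's -x. Point: its centre (55 mm from straight edge and crown, mid-thickness). Axes: x = plate normal, y = along the straight edge, z = from edge to crown. Pinch across x near the crown, from above along -z.
- pattern5_mid (a point): Sole pattern: plain plywood plate 8 mm thick, 68 wide, 110 tall, bottom edge straight, top a half circle, 45 g; may be absent (4 to 6 are there). At the start it leans in the stand, crown tilted 0.35 rad to the stand's -x. Point: its centre (55 mm from straight edge and crown, mid-thickness). Axes: x = plate normal, y = along the straight edge, z = from edge to crown. Pinch across x near the crown, from above along -z.
- stand: Fixed steel stand, foot 150 x 250 mm, origin centre of underside. Two rows along its y with lower ends at x = -35 and +40 mm, 20 mm up; places at y = -80, 0, 80 mm. Behind each row (-x side) a back board 0.35 rad from vertical reaches 55 mm up the patterns; a 10 mm toe lip is in front. The patterns' upper 55 mm stand free; lift them out along their own z.
- rack: Fixed wooden slotted rack, 110 (x) x 280 (y) x 47 mm high, origin centre of underside. Six slots run along its x, at y = -105, -63, -21, 21, 63, 105 mm; each 14 mm wide, open on top and at both ends, 35 mm deep, slot floor 12 mm above the origin. Its +y end is the left-hand end seen from the robot.
- glue_tin_mid (a point): Glue tin: round aluminium tin with paper label and black cap, 56 mm across the body, body 70 mm high (cap, 42 mm across, to 78 mm), 0.25 kg, standing. The point is on its axis 35 mm above its underside; z is up. It may get knocked aside.
- nail_cup_mid (a point): Nail cup: low round steel cup full of brass nails, 54 mm across, 45 mm high, 0.2 kg, standing. The point is on its axis 22.5 mm above its underside; z is up. It may get knocked aside.
- brush_pot: White ceramic pot with brushes, loose, 68 mm across, 85 mm high, brush handles to 130 mm. Origin: centre of its underside. Leave it where it is.
- cleaner: White bottle of shoe cleaner with a green cap, loose, 54 mm across, 120 mm high, about 25 cm from the brush pot. Origin: centre of its underside. Leave it where it is.
- hammer: Hammer lying on the bench, a bystander; origin under its middle. Leave it alone.
- polish_tin: Flat dark polish tin with a red top, 72 mm across, 24 mm high, a bystander; origin: centre of its underside. Leave it alone.
Things that resemble listed ones, but are neither listed nor needed, are in the scene too. What is shaped like the part that bears nail_cup_mid but green or turquoise is not meant.

How it is judged:
By the outcome, as a careful person would: the job done as asked, in the order asked, and still so for the second after the job is handed in, with the robot touching nothing.
Of pattern0, pattern1, pattern2, pattern3, pattern4, pattern5 only 4 to 6 are there at a start; the rules pass over those that are not, and their reading is None.
At some moment in a run one of glue_tin, nail_cup may be knocked a few centimetres aside while the robot is not near it.
It also fails if it takes over 210 s, if anything falls off the work surface, if the arm or the gripper's body presses on something with over 40 N, if the wrist force passes 120 N, or if a joint passes its speed limit or range.

ROBOT

A 6-joint arm with a two-finger parallel gripper is mounted at the origin on the work surface. World frame = base frame: x ahead of the robot, y to its left, z up, the work surface at z = 0. Lengths are in m, angles in degrees, forces in N, time in s.
With the tool pointing down it reaches from about 0.4 to 0.825 m from the base axis. Payload 7 kg.
Tool frame: the origin (TCP) lies midway between the tips of the shut fingers; the grasp point (between the pads) lies hold_point_z behind it (hold_point_z is the distance from the TCP to the grasp point, in m); z points along the fingers, y is the line along which they close (so a half turn about z gives the same grasp; the last joint's range is limited). The gripper opens to 88 mm and grips with 3 to 60 N. Pads are 19 mm wide; open, the fingers measure 130 mm over their backs; the gripper's body (78 mm by 193 mm) begins 47 mm behind the grasp point.
Start: joints at [-56.889, 20.546, 0.682, 0, -70.136, -16.507], TCP at [0.193, -0.647, 0.227] pointing down, gripper open.
Joint ranges: [-176.03, 176.03], [-82.01, 121.73], [-58.28, 71.71], [-173.87, 95.51], [-174.79, -0.11], [-173.66, 173.66]. Speed limits (degrees/s): [136.94, 136.94, 172.46, 180, 180, 180].

INTERFACE

Orientations are given as [roll, pitch, yaw] about the fixed x, y, z axes, in that order (R = Rz(yaw) Ry(pitch) Rx(roll)).
In Python, from plant import * gives the robot as it stands.
- The arm moves only by the tool step_arm, never from a script. Its argument "steps" is a list that holds one entry, the list of rows, each a list of 6 numbers: the shift along the tool's x, y, z scaled (see below), then the turn, a rotation vector about the tool's x, y, z scaled (see below). In form: [[[tx, ty, tz, wx, wy, wz], ...]]. A call has 1 to 20 rows; each row is the pose to reach, as a shift and turn from the pose commanded when the call began, along the tool's axes at that moment; what a row does not reach only later rows make up. The controller multiplies each number of a shift by 100 mm and each number of a turn by 0.5 rad. A row lasts 1/10 s, in which the tool goes at most 50 mm and 8.59 degrees, less where a joint would pass 70% of its speed; a pose out of reach is approached as far as the arm can. A call with a number of a shift or a turn outside -1 to 1 is refused whole. A call with a gripper value outside its range is refused whole. "jaw" is the closure in counts, from 0 (fully open) to 255 (shut), set as the call begins (left out, the last holds). The fingers move at their own pace and stop on an object; the grip force is fixed at half the most. Time passes only in rows, so rows that repeat a pose let the fingers close. It gives the time, the measured TCP pose, the force, the opening and the grip force at its end, in the units of the state.
- get_obs(): the state, without advancing time (a new reading comes with each control period).
- snapshot(name): name is "side" or "top" or "wrist"; returns (picture, depth): 400x640x3 uint8, red, green, blue; 400x640 float32, m along the optical axis (not along the pixel's ray), 0 where there is no reading.
- calibration(name): a dict with "mtx" (3x3 intrinsics, pixels), "rvec" (rotation vector, rad) and "tvec" (3), from world to camera coordinates, as OpenCV has them. Camera axes: x right, y down, z forward; pixel columns grow to the right and rows downward; lengths in m; the calibration is good to about 2 mm. A picture is of the moment at which its call begins: read the wrist's pose just before it. calibration takes no time and is no camera call; for the wrist camera it gives the pose at the moment of the call.
- close_job(): hands the job in; it is judged then, once.
The state is a dict: "clock": time; "joint_pos": joint angles; "qvel": joint speeds; "tau": joint torques, N m; "tool_pos": TCP position; "orientation": TCP orientation; "force": force on the tool from outside, world axes, zero at the start; "moment": the same for the moment, N m; "opening": finger opening in m; "gripper_force": force on a finger pad.
Only numpy, scipy, OpenCV 4.12 (cv2) and the standard library are available. Lean on these libraries where they do the work, as an engineer would, in place of code of your own. Each camera call takes 0.05 s, during which the arm holds its last target. There are 200 camera calls.

## Working session

There is one attempt and no reset: what is moved stays moved. The work goes in short steps, Python scripts to look and compute and a tool call to move; the robot and the scene stay as the last step left them, time stands still between calls to the robot, and variables do not carry over. Pictures are saved under pics/ and viewed, at most 14 in all, crops included, and the job is handed in when it is done.

Besides the shell and the picture viewer there is one more tool, called after "Request:" by a JSON object that holds its "fn" and its "kwargs". step_arm: Moves the arm, as the interface text tells. Its arguments: {"type":"object","properties":{"steps":{"type":"array","items":{"type":"array","items":{"type":"array","items":{"type":"number","minimum":-1,"maximum":1}}}},"jaw":{"type":"number"}},"required":["steps"]}

```bash
ls; mkdir -p pics
python3 - <<'E'
from plant import *
import cv2,numpy as np
for n in("top","side"):
    p,d=snapshot(n); cv2.imwrite(f"pics/{n}0.png",p[:,:,::-1]); np.savez(f"pics/{n}0.npz",p=p,d=d)
    c=calibration(n);R,_=cv2.Rodrigues(np.array(c["rvec"]));print(n,(-R.T@np.array(c["tvec"]).ravel()).round(3),R.round(2).tolist(),np.array(c["mtx"]).round(1).tolist(), (d==0).mean())
print(get_obs())
E
```

```text
pics
top [ 0.54  -0.008  1.426] [[0.01, -1.0, 0.0], [-1.0, -0.01, -0.06], [0.06, 0.0, -1.0]] [[432.6, 0.0, 317.5], [0.0, 432.6, 201.0], [0.0, 0.0, 1.0]] 0.0040859375
side [0.127 0.804 0.67 ] [[-0.87, -0.49, -0.01], [-0.25, 0.46, -0.85], [0.42, -0.74, -0.53]] [[449.5, 0.0, 322.8], [0.0, 449.5, 197.9], [0.0, 0.0, 1.0]] 0.0041015625
{'clock': 0.1, 'joint_pos': array([-5.68901724e+01,  2.05863005e+01,  6.38497683e-01, -1.84379522e-02,
       -7.01343366e+01, -1.65064527e+01]), 'qvel': array([-0.04154127, -0.09582731,  0.15330919,  0.09360573, -0.09295807,
       -0.1154584 ]), 'tau': array([-9.62076811e-04, -5.84166133e+01,  2.93753654e+01,  7.01559126e+00,
        1.01581856e-02, -6.52761241e-05]), 'tool_pos': array([ 0.19272703, -0.64644646,  0.2257218 ]), 'orientation': array([ 1.79916320e+02, -6.72052930e-03, -1.63402898e+02]), 'force': array([ 0.06278332,  0.22589085, -1.08451814]), 'moment': array([ 0.06494646,  0.06172067, -0.02425629]), 'gripper_force': 0.0, 'opening': 0.0874260235409169}
```

View pics/top0.png

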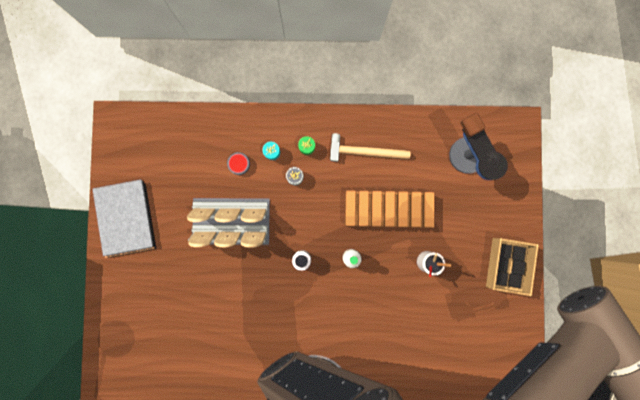

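View pics/side0.png

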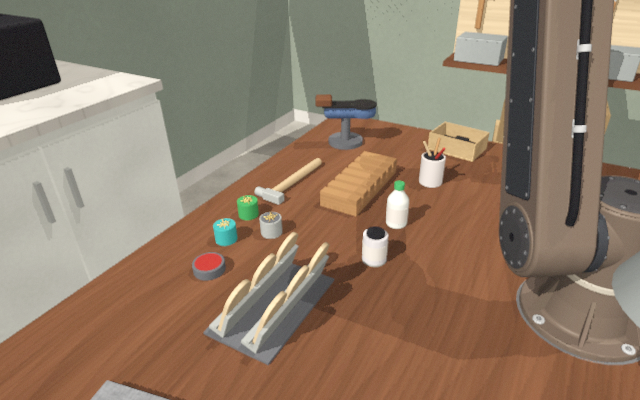

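```bash
cat > h.py <<'E'
import numpy as np,cv2
def cam(c):
    R,_=cv2.Rodrigues(np.array(c["rvec"],float));return np.array(c["mtx"],float),R,np.array(c["tvec"],float).ravel()
def cloud(d,c):
    K,R,t=cam(c);v,u=np.mgrid[:d.shape[0],:d.shape[1]]
    P=np.stack([(u-K[0,2])/K[0,0]*d,(v-K[1,2])/K[1,1]*d,d],-1)
    return (P-t)@R
def ray(u,v,c,z):
    K,R,t=cam(c);D=np.stack([(np.asarray(u)-K[0,2])/K[0,0],(np.asarray(v)-K[1,2])/K[1,1],np.ones(np.shape(u))],-1)@R
    o=-R.T@t;return o+D*((z-o[2])/D[...,2])[...,None]
def blobs(m,W,lo=15):
    n,l,s,ce=cv2.connectedComponentsWithStats(m.astype(np.uint8))
    for i in range(1,n):
        if s[i,4]<lo:continue
        q=W[l==i];a=cv2.minAreaRect((q[:,:2]*1000).astype(np.float32))
        print("px",ce[i].round(),"n",s[i,4],"z",np.percentile(q[:,2],[5,50,95]).round(3),"rect c",np.round(a[0],1),"sz",np.round(a[1],1),"ang",round(a[2],1))
E
python3 - <<'E'
from plant import *
import plant; print([k for k in dir(plant) if k[0]!='_'], getattr(plant,'hold_point_z',None))
from h import *
a=np.load("pics/top0.npz");W=cloud(a["d"],calibration("top"))
ok=(a["d"]>0)&(W[...,0]>.2)&(W[...,0]<.9)&(abs(W[...,1])<.62)
print("table z",np.median(W[ok][:,2]))
print("h>15mm");blobs(ok&(W[...,2]>.012)&(W[...,0]>.33),W,40)
r=ok&(W[...,2]>.035)&(W[...,2]<.06)&(W[...,0]>.45)
print("mid");blobs(r,W)
print("tall");blobs(ok&(W[...,2]>.09)&(W[...,0]>.33),W)
print("foot");blobs(ok&(W[...,2]>.003)&(W[...,0]>.33)&(W[...,1]>.1),W,40)
E
```

```text
['PlanningError', 'calibration', 'close_job', 'get_obs', 'hold_point_z', 'snapshot'] 0.0188
table z 0.002419941231739458
h>15mm
px [478. 151.] n 2219 z [0.014 0.143 0.169] rect c [ 773.7 -489.2] sz [206.1  96.9] ang 35.2
px [363. 150.] n 754 z [0.016 0.024 0.03 ] rect c [ 790.8 -178. ] sz [259.6  87.8] ang 86.1
px [306. 145.] n 239 z [0.03  0.046 0.051] rect c [799.8  31.7] sz [52.8 51. ] ang 48.9
px [271. 150.] n 240 z [0.026 0.046 0.051] rect c [782.2 145.7] sz [52.6 51.9] ang 25.1
px [238. 163.] n 391 z [0.019 0.025 0.03 ] rect c [741.2 254. ] sz [70.5 70.1] ang 64.3
px [294. 175.] n 233 z [0.037 0.046 0.051] rect c [699.6  68.6] sz [52.2 50.2] ang 46.2
px [136. 218.] n 1770 z [0.017 0.024 0.029] rect c [563.7 588.3] sz [229.3 101.7] ang 10.1
px [390. 208.] n 2812 z [0.014 0.047 0.052] rect c [ 598.4 -236.7] sz [279.7 110.2] ang 89.5
px [228. 211.] n 1411 z [0.022 0.053 0.121] rect c [582.5 277.6] sz [241.5  64. ] ang 89.8
px [228. 235.] n 1521 z [0.023 0.056 0.121] rect c [507.4 276.9] sz [242.   66.4] ang 89.1
px [499. 265.] n 850 z [0.017 0.032 0.062] rect c [ 426.1 -593.1] sz 
[... 2461 characters left out ...]
 z [0.09  0.118 0.129] rect c [ 450.8 -361.8] sz [24.6  6.3] ang 9.1
px [444. 264.] n 36 z [0.091 0.111 0.129] rect c [ 429.1 -391.3] sz [25.3 11.8] ang 75.0
px [430. 271.] n 32 z [0.09  0.112 0.13 ] rect c [ 408.2 -348.9] sz [ 8.1 29. ] ang 67.5
px [592. 324.] n 4542 z [0.594 0.649 0.67 ] rect c [ 347.1 -496.8] sz [110.5 173.8] ang 30.8
foot
px [272. 150.] n 287 z [0.004 0.045 0.051] rect c [785.4 147.7] sz [74.9 73.3] ang 8.1
px [238. 162.] n 448 z [0.004 0.024 0.03 ] rect c [745.1 255.1] sz [85.3 84.6] ang 39.6
px [137. 219.] n 1935 z [0.006 0.024 0.029] rect c [561.9 566.9] sz [106.3 259.1] ang 90.0
px [229. 222.] n 3721 z [0.005 0.035 0.119] rect c [539.4 280.6] sz [213.1 279.4] ang 1.3
```

Request:
{"fn": "step_arm", "kwargs": {"steps": [[[-0.33, 0.18, -0.08, 0, 0, 0], [-0.67, 0.37, -0.17, 0, 0, 0], [-1, 0.55, -0.25, 0, 0, 0]]], "jaw": 130}}

```text
clock: 0.4
tool_pos: [0.2734, -0.5645, 0.2512]
orientation: [179.9, -0.0, -163.5]
force: [0.6, -0.4, -0.5]
opening: 0.069
gripper_force: 0.0
```

Request:
{"fn": "step_arm", "kwargs": {"steps": [[[-0.33, 0.18, -0.08, 0, 0, 0], [-0.67, 0.37, -0.17, 0, 0, 0], [-1, 0.55, -0.25, 0, 0, 0]]]}}

```text
clock: 0.7
tool_pos: [0.3539, -0.4828, 0.2767]
orientation: [180.0, -0.0, -163.4]
force: [0.5, -0.5, 0.5]
opening: 0.0461
gripper_force: 0.0
```

Request:
{"fn": "step_arm", "kwargs": {"steps": [[[-0.33, 0.18, -0.08, 0, 0, 0], [-0.67, 0.37, -0.17, 0, 0, 0], [-1, 0.55, -0.25, 0, 0, 0]]]}}

```text
clock: 1.0
tool_pos: [0.434, -0.4015, 0.3017]
orientation: [180.0, -0.0, -163.4]
force: [0.0, 0.2, 0.3]
opening: 0.043
gripper_force: 0.0
```

Request:
{"fn": "step_arm", "kwargs": {"steps": [[[-0.33, 0.18, -0.08, 0, 0, 0], [-0.67, 0.37, -0.17, 0, 0, 0], [-1, 0.55, -0.25, 0, 0, 0]]]}}

```text
clock: 1.3
tool_pos: [0.5142, -0.3202, 0.3268]
orientation: [180.0, -0.0, -163.4]
force: [0.0, -0.8, 0.7]
opening: 0.043
gripper_force: 0.0
```

Request:
{"fn": "step_arm", "kwargs": {"steps": [[[-0.33, 0.18, -0.08, 0, 0, 0.2], [-0.67, 0.37, -0.17, 0, 0, 0.4], [-1, 0.55, -0.25, 0, 0, 0.58], [-1, 0.55, -0.25, 0, 0, 0.58], [-1, 0.55, -0.25, 0, 0, 0.58]]]}}

```text
clock: 1.8
tool_pos: [0.5939, -0.2395, 0.3508]
orientation: [180.0, -0.1, -179.9]
force: [0.5, 0.2, -0.6]
opening: 0.043
gripper_force: 0.0
```

Run:
```python
from plant import *
from h import *
o=get_obs();print(o["clock"],o["tool_pos"].round(4),o["orientation"].round(2),o["opening"])
c=calibration("wrist");p,d=snapshot("wrist");cv2.imwrite("pics/w1.png",p[:,:,::-1]);np.savez("pics/w1.npz",p=p,d=d,**c)
W=cloud(d,c);print("table",np.percentile(W[d>0][:,2],[20,50]))
blobs((d>0)&(W[...,2]>.043)&(W[...,2]<.052),W,300)
blobs((d>0)&(W[...,2]>.006)&(W[...,2]<.02),W,300)
```

```text
1.8 [ 0.5939 -0.2395  0.3508] [ 1.7998e+02 -7.0000e-02 -1.7989e+02] 0.04296079110676764
table [-0.00024656  0.00492769]
px [45. 42.] n 477 z [0.043 0.048 0.052] rect c [ 461.3 -574. ] sz [ 4.  96.6] ang 82.4
px [230. 154.] n 1800 z [0.045 0.047 0.048] rect c [ 597.6 -361.7] sz [ 28.7 110.2] ang 89.6
px [261. 154.] n 1758 z [0.045 0.047 0.048] rect c [ 598.  -319.7] sz [ 28.6 109.1] ang 89.6
px [293. 154.] n 1748 z [0.046 0.047 0.048] rect c [ 598.  -277.9] sz [ 27.9 109.5] ang 89.2
px [324. 154.] n 1752 z [0.046 0.047 0.048] rect c [ 598.5 -235.6] sz [ 27.7 110.3] ang 89.8
px [356. 155.] n 1743 z [0.046 0.047 0.048] rect c [ 598.6 -193.7] sz [ 28.3 110.2] ang 89.6
px [387. 155.] n 1749 z [0.046 0.047 0.049] rect c [ 599.  -151.8] sz [ 28.5 109.3] ang 89.8
px [419. 155.] n 1783 z [0.046 0.047 0.049] rect c [ 598.9 -109.9] sz [ 28.6 109.4] ang 89.6
px [539. 227.] n 1057 z [0.044 0.046 0.048] rect c [700.4  70.2] sz [53.8 52.2] ang 48.5
px [581. 275.] n 645 z [0.044 0.046 0.049] rect c [773.7 144.9] sz [49.4 37.6] ang 88.3
px [25. 17.] n 342 z [0.018 0.019 0.02 ] rect c [ 426.1 -614.1] sz [20.1 39.2] ang 81.8
px [65. 42.] n 635 z [0.007 0.013 0.019] rect c [ 456.8 -573.7] sz [  4.  104.7] ang 81.6
px [ 7. 49.] n 395 z [0.016 0.019 0.02 ] rect c [ 464.1 -646.9] sz [19.  45.5] ang 77.6
px [616. 120.] n 1571 z [0.006 0.007 0.018] rect c [552.3 187.5] sz [148.9  71.6] ang 0.9
px [282. 149.] n 1823 z [0.011 0.012 0.016] rect c [ 597.9 -298.6] sz [ 99.  110.3] ang 89.5
px [340. 151.] n 711 z [0.01  0.012 0.014] rect c [ 598.8 -213.4] sz [109.6  13.5] ang 0.8
px [384. 149.] n 1071 z [0.011 0.012 0.018] rect c [ 598.8 -139.1] sz [ 83.6 110.1] ang 89.4
px [155. 242.] n 956 z [0.009 0.015 0.016] rect c [ 735.7 -496. ] sz [102.5  30.7] ang 88.2
px [322. 263.] n 368 z [0.009 0.016 0.02 ] rect c [ 771.7 -236.8] sz [134.1   5.3] ang 86.6
```

View pics/w1.png

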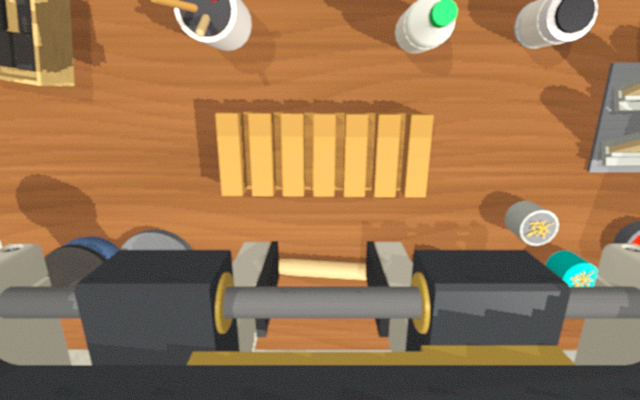

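Request:
{"fn": "step_arm", "kwargs": {"steps": [[[0.02, 0.33, 0, 0, 0, 0], [0.04, 0.66, 0, 0, 0, 0], [0.07, 1, 0, 0, 0, 0]]]}}

```text
clock: 2.15
tool_pos: [0.5854, -0.1408, 0.3512]
orientation: [-180.0, -0.0, 179.9]
force: [0.1, -0.4, 0.1]
opening: 0.043
gripper_force: 0.0
```

Request:
{"fn": "step_arm", "kwargs": {"steps": [[[0.02, 0.33, 0, 0, 0, 0], [0.04, 0.66, 0, 0, 0, 0], [0.07, 1, 0, 0, 0, 0]]]}}

```text
clock: 2.45
tool_pos: [0.5786, -0.0404, 0.3515]
orientation: [-180.0, -0.0, 179.9]
force: [1.0, -0.2, 0.4]
opening: 0.0427
gripper_force: 0.0
```

Request:
{"fn": "step_arm", "kwargs": {"steps": [[[0.02, 0.33, 0, 0, 0, 0], [0.04, 0.66, 0, 0, 0, 0], [0.07, 1, 0, 0, 0, 0]]]}}

```text
clock: 2.75
tool_pos: [0.5718, 0.0595, 0.3516]
orientation: [-180.0, -0.0, 179.9]
force: [-0.1, -0.1, -0.1]
opening: 0.0428
gripper_force: 0.0
```

Request:
{"fn": "step_arm", "kwargs": {"steps": [[[0.02, 0.33, 0, 0, 0, 0], [0.04, 0.66, 0, 0, 0, 0], [0.07, 1, 0, 0, 0, 0]]]}}

```text
clock: 3.05
tool_pos: [0.5651, 0.1595, 0.3516]
orientation: [-180.0, -0.0, 179.9]
force: [0.1, -0.4, -0.1]
opening: 0.0428
gripper_force: 0.0
```

Request:
{"fn": "step_arm", "kwargs": {"steps": [[[0.02, 0.33, 0, 0, 0, 0], [0.04, 0.66, 0, 0, 0, 0], [0.07, 1, 0, 0, 0, 0], [0.07, 1, 0, 0, 0, 0], [0.07, 1, 0, 0, 0, 0]]]}}

```text
clock: 3.55
tool_pos: [0.5583, 0.2591, 0.3511]
orientation: [-180.0, -0.0, -180.0]
force: [-0.2, -0.2, 0.9]
opening: 0.0428
gripper_force: 0.0
```

Run:
```python
from plant import *
from h import *
o=get_obs();print(o["clock"],o["tool_pos"].round(4),o["orientation"].round(2))
c=calibration("wrist");p,d=snapshot("wrist");cv2.imwrite("pics/w2.png",p[:,:,::-1])
W=cloud(d,c);ok=(d>0)&(abs(W[...,1]-.28)<.17)&(abs(W[...,0]-.55)<.15)
blobs(ok&(W[...,2]>.085)&(W[...,2]<.13),W,100)
blobs(ok&(W[...,2]>.004)&(W[...,2]<.012),W,200)
```

```text
3.55 [0.5583 0.2591 0.3511] [-1.7996e+02 -4.0000e-02 -1.7998e+02]
px [407.  96.] n 1083 z [0.088 0.11  0.123] rect c [484.4 355.1] sz [21.8 68.2] ang 0.0
px [265.  97.] n 1077 z [0.088 0.11  0.123] rect c [486.8 195.2] sz [22.1 67.9] ang 0.1
px [337.  97.] n 1074 z [0.088 0.111 0.123] rect c [485.6 276. ] sz [21.9 67.6] ang 0.1
px [269. 164.] n 671 z [0.088 0.115 0.123] rect c [560.9 196.5] sz [67.6 21.8] ang 89.6
px [337. 163.] n 635 z [0.091 0.114 0.123] rect c [560.9 277.1] sz [21.7 67. ] ang 1.8
px [407. 163.] n 676 z [0.087 0.115 0.123] rect c [559.7 361.3] sz [21.6 68.1] ang 0.0
px [335. 147.] n 3578 z [0.005 0.006 0.007] rect c [556.6 278.7] sz [ 32.2 250. ] ang 0.4
px [336. 191.] n 893 z [0.005 0.006 0.007] rect c [622.6 279.5] sz [  8.8 249.6] ang 0.5
```

View pics/w2.png

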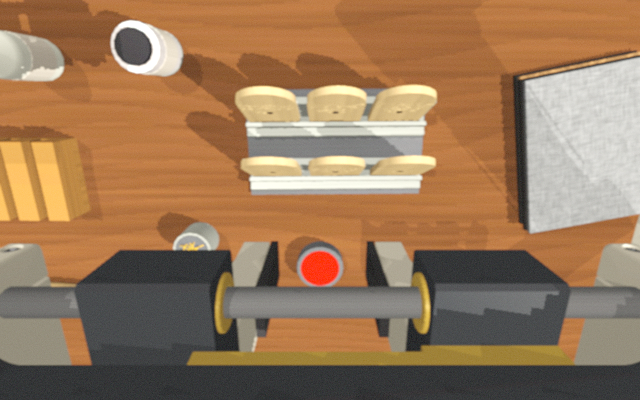

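```bash
cat > pl.py <<'E'
import numpy as np
from scipy.spatial.transform import Rotation as Ro
RK=(.5984,-.2357,-.3); ST=(.552,.2785,.45)
def down(yaw): return Ro.from_euler("xyz",[180,0,yaw],degrees=True)
RR=down(-180+RK[2]); TILT=down(-90+ST[2])*Ro.from_rotvec([.35,0,0])
def loc(f,x,y):
    a=np.deg2rad(f[2]);return np.array([f[0]+x*np.cos(a)-y*np.sin(a),f[1]+x*np.sin(a)+y*np.cos(a)])
def grasp(row,y,back=0,s=.0742):  # TCP s above lower end along plate
    s=s+back;x=(-.035 if row==0 else .04)-np.sin(.35)*s
    return np.r_[loc(ST,x,y),.020+np.cos(.35)*s],TILT
def slot(i,z): return np.r_[loc(RK,0,-.105+.042*i),z],RR
def now():
    from plant import get_obs
    o=get_obs();return o["tool_pos"],Ro.from_euler("xyz",o["orientation"],degrees=True)
def plan(wps,start=None,v=40,w=8,settle=0):
    p,R=start or now()
    for (tp,tR) in wps:
        d=tp-p;rv=(R.inv()*tR).as_rotvec()
        k=max(int(np.ceil(np.abs(R.inv().apply(d)).max()/.098)),int(np.ceil(np.abs(rv).max()/.48)),int(np.ceil(np.linalg.norm(d)/.130)),1)
        p0,R0=p,R
        for j in range(1,k+1):
            q=p0+d*j/k;Q=R0*Ro.from_rotvec(rv*j/k)
            t=np.clip(np.round(R.inv().apply(q-p)/.1,2),-1,1);r=np.round((R.inv()*Q).as_rotvec()/.5,2)
            n=max(1,int(np.ceil(np.linalg.norm(t)*100/v)),int(np.ceil(np.linalg.norm(r)*28.65/w)))
            print("[["+", ".join("["+", ".join("%g"%round(x,2) for x in np.r_[t,r]*i/n)+"]" for i in range(1,n+1))+"]]")
            p=p+R.apply(t*.1);R=R*Ro.from_rotvec(r*.5)
        print("--- at",p.round(4),R.as_euler("xyz",degrees=True).round(1))
    return p,R
E
python3 - <<'E'
from pl import *
q=plan([grasp(0,-.08,.06)]); plan([grasp(0,-.08)],q,v=15)
E
```

```text
[[[0.07, -0.05, 0.17, 0.05, -0.05, -0.26], [0.15, -0.1, 0.34, 0.09, -0.09, -0.52], [0.22, -0.15, 0.51, 0.14, -0.14, -0.78]]]
[[[0.09, -0.01, 0.17, 0.04, -0.05, -0.26], [0.19, -0.01, 0.34, 0.09, -0.09, -0.52], [0.28, -0.02, 0.51, 0.13, -0.14, -0.78]]]
[[[0.1, 0.04, 0.16, 0.05, -0.05, -0.26], [0.2, 0.09, 0.31, 0.09, -0.09, -0.52], [0.3, 0.13, 0.47, 0.14, -0.14, -0.78]]]
[[[0.08, 0.09, 0.15, 0.04, -0.04, -0.26], [0.17, 0.19, 0.3, 0.09, -0.09, -0.52], [0.25, 0.28, 0.45, 0.13, -0.13, -0.78]]]
--- at [0.4715 0.198  0.1455] [-1.601e+02 -1.000e-01 -8.970e+01]
[[[-0, -0, 0.15, 0, -0, -0], [-0, -0, 0.3, 0, -0, -0], [-0, -0, 0.45, 0, -0, -0], [-0, -0, 0.6, 0, -0, -0]]]
--- at [0.4919 0.198  0.0891] [-1.601e+02 -1.000e-01 -8.970e+01]
```

Request:
{"fn": "step_arm", "kwargs": {"steps": [[[0.07, -0.05, 0.17, 0.05, -0.05, -0.26], [0.15, -0.1, 0.34, 0.09, -0.09, -0.52], [0.22, -0.15, 0.51, 0.14, -0.14, -0.78]]]}}

```text
clock: 3.9
tool_pos: [0.5367, 0.2427, 0.3002]
orientation: [-175.3, 3.2, -157.3]
force: [-0.2, -0.7, 0.0]
opening: 0.043
gripper_force: 0.0
```

Request:
{"fn": "step_arm", "kwargs": {"steps": [[[0.09, -0.01, 0.17, 0.04, -0.05, -0.26], [0.19, -0.01, 0.34, 0.09, -0.09, -0.52], [0.28, -0.02, 0.51, 0.13, -0.14, -0.78]]]}}

```text
clock: 4.2
tool_pos: [0.5155, 0.2276, 0.2481]
orientation: [-170.0, 4.3, -134.6]
force: [-0.0, 0.5, 0.8]
opening: 0.043
gripper_force: 0.0
```

Request:
{"fn": "step_arm", "kwargs": {"steps": [[[0.1, 0.04, 0.16, 0.05, -0.05, -0.26], [0.2, 0.09, 0.31, 0.09, -0.09, -0.52], [0.3, 0.13, 0.47, 0.14, -0.14, -0.78]]]}}

```text
clock: 4.5
tool_pos: [0.4938, 0.2125, 0.1978]
orientation: [-164.4, 3.3, -111.8]
force: [-0.0, 0.1, 0.0]
opening: 0.043
gripper_force: 0.0
```

Request:
{"fn": "step_arm", "kwargs": {"steps": [[[0.08, 0.09, 0.15, 0.04, -0.04, -0.26], [0.17, 0.19, 0.3, 0.09, -0.09, -0.52], [0.25, 0.28, 0.45, 0.13, -0.13, -0.78], [0.25, 0.28, 0.45, 0.13, -0.13, -0.78], [0.25, 0.28, 0.45, 0.13, -0.13, -0.78]]]}}

```text
clock: 5.0
tool_pos: [0.4723, 0.1981, 0.1465]
orientation: [-160.0, 0.0, -89.9]
force: [0.0, 0.7, 0.9]
opening: 0.0429
gripper_force: 0.0
```

Run:
```python
from pl import *
import cv2
from plant import snapshot
q=now();print(q[0],q[1].as_euler("xyz",degrees=True))
plan([grasp(0,-.08)],q,v=15)
p,d=snapshot("side");cv2.imwrite("pics/s1.png",cv2.resize(p[150:400,100:500,::-1],(800,500)))
```

```text
[0.4722573  0.19808067 0.14653702] [-1.60033504e+02  2.15579994e-03 -8.99017581e+01]
[[[0, 0, 0.12, 0, -0, -0], [0, 0, 0.24, 0, -0, -0], [0, 0.01, 0.36, 0, -0, -0.01], [0, 0.01, 0.48, 0, -0, -0.01], [0, 0.01, 0.6, 0, -0, -0.01]]]
--- at [0.4918 0.1981 0.0898] [-1.60e+02 -1.00e-01 -8.96e+01]
```

View pics/s1.png

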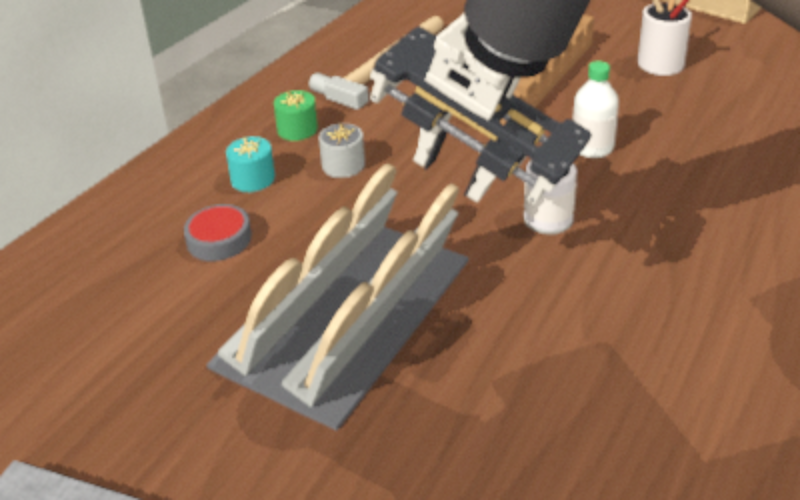

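Request:
{"fn": "step_arm", "kwargs": {"steps": [[[0, 0, 0.15, 0, 0, 0], [0, 0, 0.3, 0, 0, 0], [0, 0, 0.45, 0, 0, 0], [0, 0, 0.6, 0, 0, 0], [0, 0, 0.6, 0, 0, 0]]]}}

```text
clock: 5.55
tool_pos: [0.4942, 0.1992, 0.0898]
orientation: [-160.2, -0.1, -89.8]
force: [-0.4, -0.5, 0.2]
opening: 0.0431
gripper_force: 0.0
```

Request:
{"fn": "step_arm", "kwargs": {"steps": [[[0, 0, 0, 0, 0, 0], [0, 0, 0, 0, 0, 0], [0, 0, 0, 0, 0, 0], [0, 0, 0, 0, 0, 0], [0, 0, 0, 0, 0, 0], [0, 0, 0, 0, 0, 0]]], "jaw": 255}}

```text
clock: 6.15
tool_pos: [0.4927, 0.1998, 0.0906]
orientation: [-160.1, -0.0, -89.6]
force: [-2.9, 0.4, 4.9]
opening: 0.0075
gripper_force: 30.0
```

Request:
{"fn": "step_arm", "kwargs": {"steps": [[[0, 0, -0.2, 0, 0, 0], [0, 0, -0.4, 0, 0, 0], [0, 0, -0.6, 0, 0, 0], [0, 0, -0.8, 0, 0, 0], [0, 0, -1, 0, 0, 0]]]}}

```text
clock: 6.65
tool_pos: [0.458, 0.1994, 0.1848]
orientation: [-160.2, -0.1, -89.7]
force: [0.2, -0.9, 0.2]
opening: 0.0078
gripper_force: 30.0
```

Run:
```python
from pl import *
q=now();print(q[0],q[1].as_euler("xyz",degrees=True))
q=plan([slot(0,.23)],q)
plan([slot(0,.092)],q,v=20)
```

```text
[0.45800559 0.19938122 0.18479097] [-1.60202691e+02 -5.71624966e-02 -8.96542069e+01]
[[[0.3, -0.08, 0, -0.03, 0.03, 0.17], [0.6, -0.16, 0.01, -0.06, 0.06, 0.35], [0.9, -0.24, 0.01, -0.09, 0.09, 0.52]]]
[[[0.27, -0.15, 0.01, -0.03, 0.03, 0.17], [0.54, -0.31, 0.02, -0.06, 0.06, 0.35], [0.81, -0.46, 0.03, -0.09, 0.09, 0.52]]]
[[[0.22, -0.22, 0.01, -0.03, 0.03, 0.18], [0.44, -0.44, 0.02, -0.06, 0.06, 0.35], [0.66, -0.66, 0.03, -0.09, 0.09, 0.53]]]
[[[0.15, -0.27, 0.01, -0.03, 0.03, 0.17], [0.31, -0.54, 0.02, -0.06, 0.06, 0.35], [0.46, -0.81, 0.03, -0.09, 0.09, 0.52]]]
[[[0.08, -0.3, 0, -0.03, 0.03, 0.17], [0.16, -0.6, 0.01, -0.06, 0.06, 0.35], [0.24, -0.9, 0.01, -0.09, 0.09, 0.52]]]
[[[0, -0.31, -0.01, -0.03, 0.03, 0.17], [0, -0.63, -0.02, -0.06, 0.06, 0.35], [0, -0.94, -0.03, -0.09, 0.09, 0.52]]]
--- at [ 0.598  -0.3411  0.2303] [1.799e+02 1.000e-01 1.797e+02]
[[[0, 0, 0.17, 0, 0, 0], [0, 0, 0.34, 0, 0, 0], [0, 0, 0.52, 0, 0, 0], [0, 0, 0.69, 0, 0, 0]]]
[[[0, 0, 0.17, 0, 0, 0], [0, 0, 0.34, 0, 0, 0], [0, 0, 0.52, 0, 0, 0], [0, 0, 0.69, 0, 0, 0]]]
--- at [ 0.5983 -0.3409  0.0923] [1.799e+02 1.000e-01 1.797e+02]
```

Request:
{"fn": "step_arm", "kwargs": {"steps": [[[0.3, -0.08, 0, -0.03, 0.03, 0.17], [0.6, -0.16, 0.01, -0.06, 0.06, 0.35], [0.9, -0.24, 0.01, -0.09, 0.09, 0.52]]]}}

```text
clock: 6.95
tool_pos: [0.4818, 0.1089, 0.1917]
orientation: [-163.1, 2.3, -104.7]
force: [0.6, 0.8, -1.4]
opening: 0.0079
gripper_force: 30.0
```

Request:
{"fn": "step_arm", "kwargs": {"steps": [[[0.27, -0.15, 0.01, -0.03, 0.03, 0.17], [0.54, -0.31, 0.02, -0.06, 0.06, 0.35], [0.81, -0.46, 0.03, -0.09, 0.09, 0.52]]]}}

```text
clock: 7.25
tool_pos: [0.505, 0.0184, 0.1991]
orientation: [-166.5, 3.7, -119.9]
force: [0.2, 0.5, 0.6]
opening: 0.008
gripper_force: 30.0
```

Request:
{"fn": "step_arm", "kwargs": {"steps": [[[0.22, -0.22, 0.01, -0.03, 0.03, 0.18], [0.44, -0.44, 0.02, -0.06, 0.06, 0.35], [0.66, -0.66, 0.03, -0.09, 0.09, 0.53]]]}}

```text
clock: 7.55
tool_pos: [0.5283, -0.0717, 0.2074]
orientation: [-170.1, 4.2, -135.3]
force: [-0.5, 0.4, 0.0]
opening: 0.0081
gripper_force: 30.0
```

Request:
{"fn": "step_arm", "kwargs": {"steps": [[[0.15, -0.27, 0.01, -0.03, 0.03, 0.17], [0.31, -0.54, 0.02, -0.06, 0.06, 0.35], [0.46, -0.81, 0.03, -0.09, 0.09, 0.52]]]}}

```text
clock: 7.85
tool_pos: [0.5518, -0.1615, 0.2148]
orientation: [-173.8, 3.8, -150.5]
force: [0.9, -0.0, -0.2]
opening: 0.008
gripper_force: 30.0
```

Request:
{"fn": "step_arm", "kwargs": {"steps": [[[0.08, -0.3, 0, -0.03, 0.03, 0.17], [0.16, -0.6, 0.01, -0.06, 0.06, 0.35], [0.24, -0.9, 0.01, -0.09, 0.09, 0.52]]]}}

```text
clock: 8.15
tool_pos: [0.5751, -0.2513, 0.2218]
orientation: [-177.2, 2.3, -165.5]
force: [1.1, 0.9, 0.4]
opening: 0.0077
gripper_force: 30.0
```

Request:
{"fn": "step_arm", "kwargs": {"steps": [[[0, -0.31, -0.01, -0.03, 0.03, 0.17], [0, -0.63, -0.02, -0.06, 0.06, 0.35], [0, -0.94, -0.03, -0.09, 0.09, 0.52], [0, -0.94, -0.03, -0.09, 0.09, 0.52], [0, -0.94, -0.03, -0.09, 0.09, 0.52]]]}}

```text
clock: 8.65
tool_pos: [0.5982, -0.3417, 0.2285]
orientation: [179.9, 0.1, 179.6]
force: [0.4, 1.2, -1.0]
opening: 0.008
gripper_force: 30.0
```

Run:
```python
from pl import *
import cv2
from plant import *
q=now();print(q[0],q[1].as_euler("xyz",degrees=True),get_obs()["opening"])
plan([slot(0,.092)],q,v=20)
p,d=snapshot("wrist");p2,_=snapshot("side");cv2.imwrite("pics/w3.png",np.hstack([p[:,120:520],p2[:300,200:520].repeat(1,0) if 0 else cv2.copyMakeBorder(p2[:300,200:520],0,100,0,0,0)])[:,:,::-1])
```

```text
[ 0.59817643 -0.34172051  0.22851904] [1.79896169e+02 6.00566843e-02 1.79640801e+02] 0.008037891084846231
[[[0, 0, 0.17, 0, 0, -0], [0, 0, 0.34, 0, 0, -0], [0, 0, 0.51, 0, 0, -0], [0, 0, 0.68, 0, 0, -0]]]
[[[0, 0, 0.17, 0, 0, -0], [0, 0, 0.34, 0, 0, -0], [0, 0.01, 0.52, 0, 0, -0], [0, 0.01, 0.69, 0, 0, -0]]]
--- at [ 0.5983 -0.3405  0.0915] [1.799e+02 1.000e-01 1.796e+02]
```

View pics/w3.png

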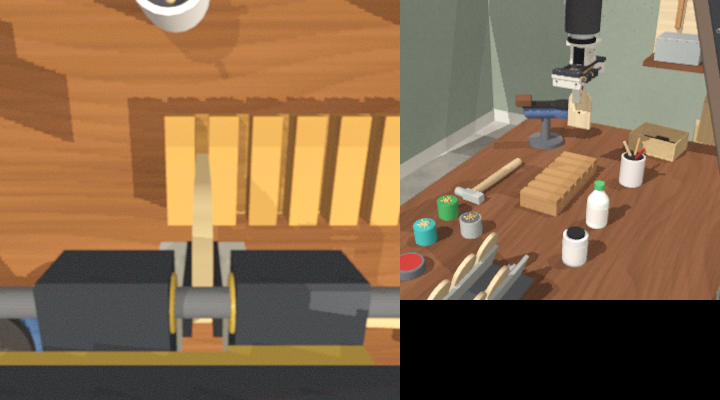

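Request:
{"fn": "step_arm", "kwargs": {"steps": [[[0, 0, 0.17, 0, 0, 0], [0, 0, 0.34, 0, 0, 0], [0, 0.01, 0.51, 0, 0, 0], [0, 0.01, 0.68, 0, 0, 0]]]}}

```text
clock: 9.15
tool_pos: [0.5987, -0.3386, 0.1619]
orientation: [180.0, 0.2, 179.8]
force: [-0.7, 1.1, -1.0]
opening: 0.0083
gripper_force: 30.0
```

Request:
{"fn": "step_arm", "kwargs": {"steps": [[[0, 0, 0.17, 0, 0, 0], [0, 0, 0.34, 0, 0, 0], [0, 0, 0.52, 0, 0, 0], [0, 0, 0.69, 0, 0, 0], [0, 0, 0.69, 0, 0, 0]]]}}

```text
clock: 9.65
tool_pos: [0.5983, -0.3392, 0.0916]
orientation: [180.0, 0.1, 179.8]
force: [0.8, -1.9, -1.2]
opening: 0.0077
gripper_force: 30.0
```

Request:
{"fn": "step_arm", "kwargs": {"steps": [[[0, 0, 0.02, 0, 0, 0], [0, 0, 0.04, 0, 0, 0], [0, 0, 0.04, 0, 0, 0]]]}}

```text
clock: 9.95
tool_pos: [0.599, -0.3394, 0.0892]
orientation: [179.9, 0.2, 179.7]
force: [0.3, 0.1, 0.0]
opening: 0.0076
gripper_force: 30.0
```

Request:
{"fn": "step_arm", "kwargs": {"steps": [[[0, 0, 0.02, 0, 0, 0], [0, 0, 0.02, 0, 0, 0]]]}}

```text
clock: 10.15
tool_pos: [0.5989, -0.3398, 0.0869]
orientation: [179.9, 0.2, 179.7]
force: [-0.2, -0.0, -0.9]
opening: 0.0078
gripper_force: 30.0
```

Request:
{"fn": "step_arm", "kwargs": {"steps": [[[0, 0, 0, 0, 0, 0], [0, 0, 0, 0, 0, 0], [0, 0, 0, 0, 0, 0], [0, 0, 0, 0, 0, 0], [0, 0, 0, 0, 0, 0]]], "jaw": 185}}

```text
clock: 10.65
tool_pos: [0.5989, -0.34, 0.0869]
orientation: [179.9, 0.2, 179.7]
force: [-0.5, -0.1, 0.2]
opening: 0.0239
gripper_force: 0.0
```

Request:
{"fn": "step_arm", "kwargs": {"steps": [[[0, 0, -0.2, 0, 0, 0], [0, 0, -0.5, 0, 0, 0], [0, 0, -0.8, 0, 0, 0], [0, 0, -1, 0, 0, 0], [0, 0, -1, 0, 0, 0]]]}}

```text
clock: 11.15
tool_pos: [0.6003, -0.3408, 0.191]
orientation: [-179.9, 0.5, 179.7]
force: [-0.7, 0.9, 0.4]
opening: 0.0242
gripper_force: 0.0
```

```bash
cat > chk.py <<'E'
from plant import *
from h import *
from pl import *
# plates in the rack and their tilt; the two small things
def check():
    a,d=snapshot("top");W=cloud(d,calibration("top"));ok=(d>0)
    print("rack plates");blobs(ok&(W[...,2]>.07)&(W[...,2]<.14)&(abs(W[...,0]-.6)<.06)&(abs(W[...,1]+.236)<.16),W,8)
    print("glue/cup");blobs(ok&(W[...,2]>.066)&(W[...,2]<.09)&(W[...,0]<.48)&(W[...,0]>.36)&(abs(W[...,1]+.02)<.16),W,100)
    blobs(ok&(W[...,2]>.036)&(W[...,2]<.06)&(abs(W[...,0]-.7)<.08)&(abs(W[...,1]-.07)<.1),W,60)
E
python3 - <<'E'
from chk import *
check()
q=now();print(q[0])
q=plan([grasp(0,0,.06)],q); q=plan([grasp(0,0)],q,v=15);p=plan([grasp(0,0,.1)],q,v=20)
q=plan([slot(1,.23)],p);q=plan([slot(1,.088)],q,v=20);
E
```

```text
rack plates
px [424. 219.] n 16 z [0.077 0.093 0.105] rect c [ 567.  -338.4] sz [13.4  7.3] ang 8.2
glue/cup
px [301. 260.] n 244 z [0.069 0.076 0.082] rect c [431.6  41.7] sz [52.8 52.9] ang 46.1
px [271. 153.] n 105 z [0.04  0.047 0.052] rect c [767.4 144.5] sz [24.6 50.1] ang 0.1
px [294. 175.] n 221 z [0.041 0.046 0.051] rect c [699.8  68.9] sz [51.7 50. ] ang 45.3
[ 0.5994302  -0.3403255   0.18877306]
[[[0.06, 0.29, 0.02, 0.03, -0.03, -0.15], [0.13, 0.59, 0.04, 0.05, -0.05, -0.3], [0.19, 0.88, 0.06, 0.08, -0.08, -0.45]]]
[[[-0, 0.3, 0.01, 0.02, -0.03, -0.15], [-0.01, 0.61, 0.01, 0.05, -0.05, -0.3], [-0.01, 0.91, 0.02, 0.07, -0.08, -0.45]]]
[[[-0.07, 0.29, -0, 0.03, -0.02, -0.15], [-0.15, 0.58, -0.01, 0.05, -0.05, -0.29], [-0.22, 0.87, -0.01, 0.08, -0.07, -0.44]]]
[[[-0.13, 0.27, -0.01, 0.03, -0.03, -0.15], [-0.27, 0.54, -0.02, 0.05, -0.05, -0.3], [-0.4, 0.81, -0.03, 0.08, -0.08, -0.45]]]
[[[-0.19, 0.23, -0.01, 0.02, -0.03, -0.15], [-0.38, 0.47, -0.03, 0.05, -0.05, -0.3], [-0.57, 0.7, -0.04, 0.07, -0.08, -0.45]]]
[[[-0.24, 0.19, -0.01, 0.03, -0.03, -0.15], [-0.48, 0.37, -0.02, 0.
[... 1069 characters left out ...]
[[[0.17, -0.28, 0.01, -0.03, 0.03, 0.18], [0.34, -0.57, 0.03, -0.07, 0.06, 0.35], [0.51, -0.85, 0.04, -0.1, 0.09, 0.53]]]
[[[0.09, -0.32, 0, -0.03, 0.03, 0.17], [0.18, -0.64, 0.01, -0.06, 0.06, 0.35], [0.27, -0.96, 0.01, -0.09, 0.09, 0.52]]]
[[[0, -0.33, -0.01, -0.03, 0.03, 0.17], [0.01, -0.66, -0.01, -0.06, 0.06, 0.35], [0.01, -0.99, -0.02, -0.09, 0.09, 0.52]]]
--- at [ 0.598  -0.2987  0.2297] [1.800e+02 1.000e-01 1.797e+02]
[[[0, -0, 0.18, 0, 0, -0], [0, -0, 0.36, 0, 0, -0], [0, -0, 0.53, 0, 0, -0], [0, -0, 0.71, 0, 0, -0]]]
[[[0, -0, 0.18, 0, 0, -0], [0, -0, 0.36, 0, 0, -0], [0, -0, 0.53, 0, 0, -0], [0, -0, 0.71, 0, 0, -0]]]
--- at [ 0.5983 -0.2986  0.0877] [1.800e+02 1.000e-01 1.797e+02]
```

Request:
{"fn": "step_arm", "kwargs": {"steps": [[[0.06, 0.29, 0.02, 0.03, -0.03, -0.15], [0.13, 0.59, 0.04, 0.05, -0.05, -0.3], [0.19, 0.88, 0.06, 0.08, -0.08, -0.45]]], "jaw": 130}}

```text
clock: 11.5
tool_pos: [0.5791, -0.2511, 0.1793]
orientation: [-177.5, 2.1, -167.2]
force: [0.3, 0.9, 0.7]
opening: 0.0407
gripper_force: 0.0
```

Request:
{"fn": "step_arm", "kwargs": {"steps": [[[0, 0.3, 0.01, 0.02, -0.03, -0.15], [-0.01, 0.61, 0.01, 0.05, -0.05, -0.3], [-0.01, 0.91, 0.02, 0.07, -0.08, -0.45]]]}}

```text
clock: 11.8
tool_pos: [0.5605, -0.1618, 0.1738]
orientation: [-174.8, 3.5, -154.1]
force: [-0.6, -0.1, 0.2]
opening: 0.043
gripper_force: 0.0
```

Request:
{"fn": "step_arm", "kwargs": {"steps": [[[-0.07, 0.29, 0, 0.03, -0.02, -0.15], [-0.15, 0.58, -0.01, 0.05, -0.05, -0.29], [-0.22, 0.87, -0.01, 0.08, -0.07, -0.44]]]}}

```text
clock: 12.1
tool_pos: [0.5431, -0.0741, 0.1686]
orientation: [-171.6, 4.1, -141.4]
force: [0.2, -0.1, 0.1]
opening: 0.0433
gripper_force: 0.0
```

Request:
{"fn": "step_arm", "kwargs": {"steps": [[[-0.13, 0.27, -0.01, 0.03, -0.03, -0.15], [-0.27, 0.54, -0.02, 0.05, -0.05, -0.3], [-0.4, 0.81, -0.03, 0.08, -0.08, -0.45]]]}}

```text
clock: 12.4
tool_pos: [0.5248, 0.0142, 0.1627]
orientation: [-168.4, 4.1, -128.2]
force: [0.6, 1.0, 0.4]
opening: 0.0431
gripper_force: 0.0
```

Request:
{"fn": "step_arm", "kwargs": {"steps": [[[-0.19, 0.23, -0.01, 0.02, -0.03, -0.15], [-0.38, 0.47, -0.03, 0.05, -0.05, -0.3], [-0.57, 0.7, -0.04, 0.07, -0.08, -0.45]]]}}

```text
clock: 12.7
tool_pos: [0.506, 0.1022, 0.1567]
orientation: [-165.5, 3.4, -115.1]
force: [0.7, 0.5, 0.2]
opening: 0.0432
gripper_force: 0.0
```

Request:
{"fn": "step_arm", "kwargs": {"steps": [[[-0.24, 0.19, -0.01, 0.03, -0.03, -0.15], [-0.48, 0.37, -0.02, 0.05, -0.05, -0.3], [-0.72, 0.56, -0.03, 0.08, -0.08, -0.45]]]}}

```text
clock: 13.0
tool_pos: [0.4875, 0.1914, 0.15]
orientation: [-162.6, 2.0, -102.1]
force: [0.8, 0.1, -0.5]
opening: 0.0432
gripper_force: 0.0
```

Request:
{"fn": "step_arm", "kwargs": {"steps": [[[-0.27, 0.12, -0.01, 0.03, -0.02, -0.15], [-0.55, 0.25, -0.02, 0.05, -0.05, -0.29], [-0.82, 0.37, -0.03, 0.08, -0.07, -0.44], [-0.82, 0.37, -0.03, 0.08, -0.07, -0.44], [-0.82, 0.37, -0.03, 0.08, -0.07, -0.44]]]}}

```text
clock: 13.5
tool_pos: [0.4697, 0.2781, 0.1445]
orientation: [-160.1, -0.1, -89.7]
force: [-0.5, 0.4, 0.3]
opening: 0.0431
gripper_force: 0.0
```

Request:
{"fn": "step_arm", "kwargs": {"steps": [[[0, 0, 0.15, 0, 0, 0], [0, 0, 0.3, 0, 0, 0], [0, 0, 0.45, 0, 0, 0], [0, 0, 0.6, 0, 0, 0], [0, 0, 0.6, 0, 0, 0]]]}}

```text
clock: 14.0
tool_pos: [0.4906, 0.2759, 0.0871]
orientation: [-160.2, -0.2, -89.8]
force: [0.9, -1.2, -0.3]
opening: 0.0429
gripper_force: 0.0
```

Request:
{"fn": "step_arm", "kwargs": {"steps": [[[0, 0, 0, 0, 0, 0], [0, 0, 0, 0, 0, 0], [0, 0, 0, 0, 0, 0], [0, 0, 0, 0, 0, 0], [0, 0, 0, 0, 0, 0], [0, 0, 0, 0, 0, 0]]], "jaw": 255}}

```text
clock: 14.6
tool_pos: [0.491, 0.2789, 0.0897]
orientation: [-160.0, -0.0, -89.7]
force: [-3.2, 0.8, 4.4]
opening: 0.0077
gripper_force: 30.0
```

Request:
{"fn": "step_arm", "kwargs": {"steps": [[[0, 0, -0.2, 0, 0, 0], [0, 0, -0.4, 0, 0, 0], [0, 0, -0.6, 0, 0, 0], [0, 0, -0.8, 0, 0, 0], [0, 0, -1, 0, 0, 0], [0, 0, -1, 0, 0, 0]]]}}

```text
clock: 15.2
tool_pos: [0.4568, 0.2799, 0.1858]
orientation: [-159.9, 0.2, -89.6]
force: [0.3, 0.5, -0.4]
opening: 0.0078
gripper_force: 30.0
```

Run:
```python
from pl import *
q=now();print(q[0],q[1].as_euler("xyz",degrees=True))
q=plan([slot(1,.23)],q);q=plan([slot(1,.087)],q,v=20)
q=(slot(1,.188)[0],RR)
print("NEXT");q=plan([grasp(0,.08,.06)],q)
```

```text
[0.45680302 0.27991355 0.18576813] [-159.92347687    0.1836354   -89.60939418]
[[[0.32, -0.08, 0, -0.03, 0.03, 0.17], [0.65, -0.16, 0.01, -0.06, 0.06, 0.35], [0.97, -0.24, 0.01, -0.09, 0.09, 0.52]]]
[[[0.29, -0.16, 0.01, -0.03, 0.03, 0.17], [0.58, -0.32, 0.02, -0.06, 0.07, 0.35], [0.87, -0.48, 0.03, -0.09, 0.1, 0.52]]]
[[[0.24, -0.23, 0.01, -0.03, 0.03, 0.17], [0.47, -0.46, 0.03, -0.06, 0.06, 0.35], [0.71, -0.69, 0.04, -0.09, 0.09, 0.52]]]
[[[0.17, -0.29, 0.01, -0.03, 0.03, 0.18], [0.34, -0.57, 0.03, -0.06, 0.06, 0.35], [0.51, -0.86, 0.04, -0.09, 0.09, 0.53]]]
[[[0.09, -0.32, 0, -0.03, 0.03, 0.17], [0.18, -0.63, 0.01, -0.06, 0.07, 0.35], [0.27, -0.95, 0.01, -0.09, 0.1, 0.52]]]
[[[0, -0.33, -0.01, -0.03, 0.03, 0.17], [0.01, -0.67, -0.01, -0.06, 0.06, 0.35], [0.01, -1, -0.02, -0.09, 0.09, 0.52]]]
--- at [ 0.5982 -0.2987  0.2301] [-179.9    0.   179.7]
[[[0, 0, 0.18, -0, 0, -0], [0, 0, 0.36, -0, 0, -0], [0, 0, 0.54, -0, 0, -0], [0, 0, 0.72, -0, 0, -0]]]
[[[0, 0, 0.18, -0, 0, -0], [0, 0, 0.36, -0, 0, -0], [0, 0, 0.53, -0, 0, -0], [0, 0, 0.71, -0, 0, -0]]]
--- at [ 0.5982 -0.2989  0.0871]
[... 269 characters left out ...]
0.44]]]
[[[-0.08, 0.31, -0.01, 0.02, -0.03, -0.15], [-0.15, 0.62, -0.01, 0.05, -0.05, -0.3], [-0.23, 0.93, -0.02, 0.07, -0.08, -0.45]]]
[[[-0.15, 0.28, -0.01, 0.03, -0.03, -0.15], [-0.29, 0.57, -0.02, 0.05, -0.05, -0.3], [-0.44, 0.85, -0.03, 0.08, -0.08, -0.45]]]
[[[-0.2, 0.25, -0.01, 0.03, -0.03, -0.15], [-0.41, 0.49, -0.03, 0.05, -0.05, -0.3], [-0.61, 0.74, -0.04, 0.08, -0.08, -0.45]]]
[[[-0.26, 0.19, -0.01, 0.03, -0.03, -0.15], [-0.51, 0.38, -0.03, 0.05, -0.05, -0.3], [-0.77, 0.57, -0.04, 0.08, -0.08, -0.45]]]
[[[-0.29, 0.13, -0.01, 0.02, -0.03, -0.15], [-0.58, 0.26, -0.02, 0.05, -0.05, -0.29], [-0.87, 0.39, -0.03, 0.07, -0.08, -0.44]]]
--- at [0.47   0.3576 0.1461] [-160.     0.2  -89.6]
```

Request:
{"fn": "step_arm", "kwargs": {"steps": [[[0.32, -0.08, 0, -0.03, 0.03, 0.17], [0.65, -0.16, 0.01, -0.06, 0.06, 0.35], [0.97, -0.24, 0.01, -0.09, 0.09, 0.52]]]}}

```text
clock: 15.5
tool_pos: [0.4799, 0.1803, 0.1897]
orientation: [-163.0, 2.2, -104.8]
force: [0.6, -0.2, -0.3]
opening: 0.0082
gripper_force: 30.0
```

Request:
{"fn": "step_arm", "kwargs": {"steps": [[[0.29, -0.16, 0.01, -0.03, 0.03, 0.17], [0.58, -0.32, 0.02, -0.06, 0.07, 0.35], [0.87, -0.48, 0.03, -0.09, 0.1, 0.52]]]}}

```text
clock: 15.8
tool_pos: [0.5033, 0.0837, 0.1977]
orientation: [-166.3, 3.4, -120.0]
force: [0.8, 0.8, 0.4]
opening: 0.0079
gripper_force: 30.0
```

Request:
{"fn": "step_arm", "kwargs": {"steps": [[[0.24, -0.23, 0.01, -0.03, 0.03, 0.17], [0.47, -0.46, 0.03, -0.06, 0.06, 0.35], [0.71, -0.69, 0.04, -0.09, 0.09, 0.52]]]}}

```text
clock: 16.1
tool_pos: [0.5268, -0.0123, 0.2058]
orientation: [-169.9, 4.0, -135.1]
force: [0.5, 0.9, -0.9]
opening: 0.008
gripper_force: 30.0
```

Request:
{"fn": "step_arm", "kwargs": {"steps": [[[0.17, -0.29, 0.01, -0.03, 0.03, 0.18], [0.34, -0.57, 0.03, -0.06, 0.06, 0.35], [0.51, -0.86, 0.04, -0.09, 0.09, 0.53]]]}}

```text
clock: 16.4
tool_pos: [0.5507, -0.1092, 0.2132]
orientation: [-173.6, 3.6, -150.6]
force: [0.8, 0.9, -1.3]
opening: 0.0079
gripper_force: 30.0
```

Request:
{"fn": "step_arm", "kwargs": {"steps": [[[0.09, -0.32, 0, -0.03, 0.03, 0.17], [0.18, -0.63, 0.01, -0.06, 0.07, 0.35], [0.27, -0.95, 0.01, -0.09, 0.1, 0.52]]]}}

```text
clock: 16.7
tool_pos: [0.5735, -0.2049, 0.2209]
orientation: [-176.9, 1.9, -165.7]
force: [1.1, -0.5, -0.5]
opening: 0.0078
gripper_force: 30.0
```

Request:
{"fn": "step_arm", "kwargs": {"steps": [[[0, -0.33, -0.01, -0.03, 0.03, 0.17], [0.01, -0.67, -0.01, -0.06, 0.06, 0.35], [0.01, -1, -0.02, -0.09, 0.09, 0.52], [0.01, -1, -0.02, -0.09, 0.09, 0.52], [0.01, -1, -0.02, -0.09, 0.09, 0.52]]]}}

```text
clock: 17.2
tool_pos: [0.597, -0.3014, 0.2275]
orientation: [-179.7, -0.2, 179.5]
force: [0.0, -0.1, -1.3]
opening: 0.008
gripper_force: 30.0
```

```bash
cat >> chk.py <<'E'
def avg(n=4):
    P=[];E=[]
    for _ in range(n):
        snapshot("wrist");q=now();P.append(q[0]);E.append(q[1].as_rotvec())
    p=np.mean(P,0);r=Ro.concatenate([Ro.from_rotvec(e) for e in E]).mean();print("avg",p.round(4),np.std(P,0).round(4),r.as_euler("xyz",degrees=True).round(2));return p,r
E
python3 - <<'E'
from chk import *
q=avg(6);plan([slot(1,.087)],q,v=20)
E
```

```text
avg [ 0.5972 -0.2997  0.2291] [0.0002 0.0004 0.0007] [-1.7971e+02 -1.2000e-01  1.7964e+02]
[[[-0, 0, 0.18, -0, -0, -0], [-0, 0, 0.36, -0, -0, -0], [-0.01, 0.01, 0.53, -0.01, -0, -0], [-0.01, 0.01, 0.71, -0.01, -0, -0]]]
[[[-0, 0, 0.18, -0, -0, -0], [-0, 0, 0.36, -0, -0, -0], [-0, 0, 0.53, -0, -0, -0], [-0, 0, 0.71, -0, -0, -0]]]
--- at [ 0.5979 -0.2991  0.0871] [-1.800e+02 -1.000e-01  1.796e+02]
```

Request:
{"fn": "step_arm", "kwargs": {"steps": [[[0, 0, 0.18, 0, 0, 0], [0, 0, 0.36, 0, 0, 0], [-0.01, 0.01, 0.53, -0.01, 0, 0], [-0.01, 0.01, 0.71, -0.01, 0, 0]]]}}

```text
clock: 17.9
tool_pos: [0.5987, -0.2989, 0.1586]
orientation: [-180.0, -0.0, 179.7]
force: [0.0, -0.7, -0.7]
opening: 0.0082
gripper_force: 30.0
```

Request:
{"fn": "step_arm", "kwargs": {"steps": [[[0, 0, 0.18, 0, 0, 0], [0, 0, 0.36, 0, 0, 0], [0, 0, 0.53, 0, 0, 0], [0, 0, 0.71, 0, 0, 0], [0, 0, 0.71, 0, 0, 0], [0, 0, 0.71, 0, 0, 0]]]}}

```text
clock: 18.5
tool_pos: [0.5984, -0.2991, 0.0879]
orientation: [-180.0, -0.1, 179.6]
force: [0.1, 0.5, -0.3]
opening: 0.0077
gripper_force: 30.0
```

Request:
{"fn": "step_arm", "kwargs": {"steps": [[[0, 0, 0, 0, 0, 0], [0, 0, 0, 0, 0, 0], [0, 0, 0, 0, 0, 0], [0, 0, 0, 0, 0, 0], [0, 0, 0, 0, 0, 0]]], "jaw": 185}}

```text
clock: 19.0
tool_pos: [0.5984, -0.2996, 0.0878]
orientation: [-180.0, -0.1, 179.6]
force: [-0.4, -0.0, -0.8]
opening: 0.024
gripper_force: 0.0
```

Request:
{"fn": "step_arm", "kwargs": {"steps": [[[0, 0, -0.2, 0, 0, 0], [0, 0, -0.5, 0, 0, 0], [0, 0, -0.8, 0, 0, 0], [0, 0, -1, 0, 0, 0], [0, 0, -1, 0, 0, 0]]]}}

```text
clock: 19.5
tool_pos: [0.6001, -0.3003, 0.1915]
orientation: [-179.9, 0.2, 179.6]
force: [0.4, 0.4, 0.1]
opening: 0.0242
gripper_force: 0.0
```

Request:
{"fn": "step_arm", "kwargs": {"steps": [[[0.06, 0.31, 0.02, 0.03, -0.03, -0.15], [0.13, 0.63, 0.04, 0.05, -0.05, -0.3], [0.19, 0.94, 0.06, 0.08, -0.08, -0.45]]], "jaw": 130}}

```text
clock: 19.8
tool_pos: [0.5794, -0.2046, 0.1806]
orientation: [-177.5, 1.9, -167.3]
force: [0.7, 0.7, -0.2]
opening: 0.0409
gripper_force: 0.0
```

Request:
{"fn": "step_arm", "kwargs": {"steps": [[[-0.01, 0.32, 0.01, 0.03, -0.03, -0.15], [-0.02, 0.63, 0.01, 0.05, -0.05, -0.29], [-0.03, 0.95, 0.02, 0.08, -0.08, -0.44]]]}}

```text
clock: 20.1
tool_pos: [0.5622, -0.111, 0.175]
orientation: [-174.6, 3.3, -154.6]
force: [0.8, -0.3, 1.2]
opening: 0.0432
gripper_force: 0.0
```

Request:
{"fn": "step_arm", "kwargs": {"steps": [[[-0.08, 0.31, -0.01, 0.02, -0.03, -0.15], [-0.15, 0.62, -0.01, 0.05, -0.05, -0.3], [-0.23, 0.93, -0.02, 0.07, -0.08, -0.45]]]}}

```text
clock: 20.4
tool_pos: [0.5433, -0.0172, 0.1694]
orientation: [-171.7, 4.1, -141.4]
force: [0.2, -0.0, -0.3]
opening: 0.043
gripper_force: 0.0
```

Request:
{"fn": "step_arm", "kwargs": {"steps": [[[-0.15, 0.28, -0.01, 0.03, -0.03, -0.15], [-0.29, 0.57, -0.02, 0.05, -0.05, -0.3], [-0.44, 0.85, -0.03, 0.08, -0.08, -0.45]]]}}

```text
clock: 20.7
tool_pos: [0.5259, 0.0768, 0.1635]
orientation: [-168.5, 4.1, -128.3]
force: [-0.4, 0.7, -0.2]
opening: 0.043
gripper_force: 0.0
```

Request:
{"fn": "step_arm", "kwargs": {"steps": [[[-0.2, 0.25, -0.01, 0.03, -0.03, -0.15], [-0.41, 0.49, -0.03, 0.05, -0.05, -0.3], [-0.61, 0.74, -0.04, 0.08, -0.08, -0.45]]]}}

```text
clock: 21.0
tool_pos: [0.5071, 0.1709, 0.1573]
orientation: [-165.3, 3.4, -115.2]
force: [1.0, -0.5, 0.1]
opening: 0.0427
gripper_force: 0.0
```

Request:
{"fn": "step_arm", "kwargs": {"steps": [[[-0.26, 0.19, -0.01, 0.03, -0.03, -0.15], [-0.51, 0.38, -0.03, 0.05, -0.05, -0.3], [-0.77, 0.57, -0.04, 0.08, -0.08, -0.45]]]}}

```text
clock: 21.3
tool_pos: [0.4894, 0.2648, 0.1512]
orientation: [-162.4, 2.0, -102.2]
force: [0.6, 0.7, -0.4]
opening: 0.0427
gripper_force: 0.0
```

Request:
{"fn": "step_arm", "kwargs": {"steps": [[[-0.29, 0.13, -0.01, 0.02, -0.03, -0.15], [-0.58, 0.26, -0.02, 0.05, -0.05, -0.29], [-0.87, 0.39, -0.03, 0.07, -0.08, -0.44], [-0.87, 0.39, -0.03, 0.07, -0.08, -0.44], [-0.87, 0.39, -0.03, 0.07, -0.08, -0.44]]]}}

```text
clock: 21.8
tool_pos: [0.471, 0.3569, 0.1448]
orientation: [-160.2, 0.1, -89.7]
force: [0.5, -0.2, -0.4]
opening: 0.0429
gripper_force: 0.0
```

Run:
```python
from chk import *
check()
q=avg(4)
q=plan([grasp(0,.08)],q,v=15)
q=grasp(0,.08,.1)
q=plan([slot(2,.23)],q);q=plan([slot(2,.087)],q,v=20)
q=slot(2,.187)
print("NEXT");q=plan([grasp(1,-.08,.06)],q)
```

```text
rack plates
px [412. 209.] n 126 z [0.079 0.11  0.123] rect c [ 596.3 -298.9] sz [ 9.8 66. ] ang 89.8
px [426. 210.] n 137 z [0.078 0.105 0.124] rect c [ 593.6 -340.1] sz [65.7 11.4] ang 2.0
glue/cup
px [352. 258.] n 136 z [0.072 0.082 0.088] rect c [ 440.4 -116.7] sz [50.3 49.7] ang 88.9
px [301. 260.] n 242 z [0.068 0.076 0.083] rect c [431.5  41.7] sz [52.8 52.8] ang 46.0
px [271. 153.] n 97 z [0.042 0.047 0.051] rect c [767.6 145.7] sz [24.6 48.2] ang 0.2
px [294. 175.] n 223 z [0.041 0.046 0.051] rect c [699.8  68.8] sz [52.1 50.2] ang 46.2
avg [0.4716 0.3562 0.1455] [0.0001 0.0001 0.0002] [-1.6014e+02  1.4000e-01 -8.9750e+01]
[[[-0, 0, 0.15, 0, 0, -0], [-0.01, 0, 0.3, 0, 0, -0], [-0.02, 0.01, 0.44, 0.01, 0, -0.01], [-0.02, 0.01, 0.59, 0.01, 0, -0.01]]]
--- at [0.4907 0.3584 0.0897] [-159.9    0.   -89.5]
[[[0.29, -0.07, 0, -0.03, 0.03, 0.15], [0.59, -0.14, 0, -0.05, 0.05, 0.3], [0.88, -0.21, 0, -0.08, 0.08, 0.45]]]
[[[0.27, -0.13, 0.01, -0.03, 0.03, 0.15], [0.54, -0.26, 0.02, -0.05, 0.05, 0.3], [0.81, -0.39, 0.03, -0.08, 0.08, 0.45]]]
[[[0.23, -0.19, 0.01, -0.02, 0.03, 0.15], [
[... 897 characters left out ...]
000e-01  1.797e+02]
NEXT
[[[0.04, 0.3, 0.03, 0.04, -0.04, -0.21], [0.07, 0.61, 0.05, 0.07, -0.07, -0.42], [0.11, 0.91, 0.08, 0.11, -0.11, -0.63]]]
[[[-0.06, 0.3, 0.01, 0.04, -0.04, -0.21], [-0.12, 0.6, 0.03, 0.07, -0.07, -0.41], [-0.18, 0.9, 0.04, 0.11, -0.11, -0.62]]]
[[[-0.15, 0.27, -0, 0.04, -0.04, -0.21], [-0.29, 0.54, -0, 0.07, -0.07, -0.42], [-0.44, 0.81, -0, 0.11, -0.11, -0.63]]]
[[[-0.22, 0.21, -0, 0.04, -0.04, -0.21], [-0.45, 0.42, -0.01, 0.07, -0.07, -0.42], [-0.67, 0.63, -0.01, 0.11, -0.11, -0.63]]]
[[[-0.28, 0.13, 0, 0.04, -0.04, -0.21], [-0.55, 0.26, 0.01, 0.07, -0.07, -0.41], [-0.83, 0.39, 0.01, 0.11, -0.11, -0.62]]]
--- at [0.5462 0.1982 0.1461] [-1.60e+02 -1.00e-01 -8.96e+01]
```

Both plates stand upright in their slots (top z 0.124, within rack). Continue.

Request:
{"fn": "step_arm", "kwargs": {"steps": [[[0, 0, 0.15, 0, 0, 0], [-0.01, 0, 0.3, 0, 0, 0], [-0.02, 0.01, 0.44, 0.01, 0, -0.01], [-0.02, 0.01, 0.59, 0.01, 0, -0.01], [-0.02, 0.01, 0.59, 0.01, 0, -0.01]]]}}

```text
clock: 22.55
tool_pos: [0.4907, 0.3573, 0.0882]
orientation: [-159.9, -0.1, -89.5]
force: [0.4, -0.3, -0.0]
opening: 0.0426
gripper_force: 0.0
```

Request:
{"fn": "step_arm", "kwargs": {"steps": [[[0, 0, 0, 0, 0, 0], [0, 0, 0, 0, 0, 0], [0, 0, 0, 0, 0, 0], [0, 0, 0, 0, 0, 0], [0, 0, 0, 0, 0, 0], [0, 0, 0, 0, 0, 0]]], "jaw": 255}}

```text
clock: 23.15
tool_pos: [0.4907, 0.3595, 0.0903]
orientation: [-159.8, 0.1, -89.4]
force: [-1.1, -1.2, 3.0]
opening: 0.0079
gripper_force: 30.0
```

Request:
{"fn": "step_arm", "kwargs": {"steps": [[[0, 0, -0.2, 0, 0, 0], [0, 0, -0.4, 0, 0, 0], [0, 0, -0.6, 0, 0, 0], [0, 0, -0.8, 0, 0, 0], [0, 0, -1, 0, 0, 0], [0, 0, -1, 0, 0, 0]]]}}

```text
clock: 23.75
tool_pos: [0.4562, 0.3603, 0.1864]
orientation: [-159.7, 0.3, -89.3]
force: [0.1, 1.4, -0.6]
opening: 0.0079
gripper_force: 30.0
```

Request:
{"fn": "step_arm", "kwargs": {"steps": [[[0.29, -0.07, 0, -0.03, 0.03, 0.15], [0.59, -0.14, 0, -0.05, 0.05, 0.3], [0.88, -0.21, 0, -0.08, 0.08, 0.45]]]}}

```text
clock: 24.05
tool_pos: [0.4765, 0.2695, 0.19]
orientation: [-162.4, 2.0, -102.5]
force: [1.1, 0.3, -1.1]
opening: 0.0076
gripper_force: 30.0
```

Request:
{"fn": "step_arm", "kwargs": {"steps": [[[0.27, -0.13, 0.01, -0.03, 0.03, 0.15], [0.54, -0.26, 0.02, -0.05, 0.05, 0.3], [0.81, -0.39, 0.03, -0.08, 0.08, 0.45]]]}}

```text
clock: 24.35
tool_pos: [0.4964, 0.1818, 0.1962]
orientation: [-165.4, 3.4, -115.6]
force: [1.2, -0.2, -0.1]
opening: 0.008
gripper_force: 30.0
```

Request:
{"fn": "step_arm", "kwargs": {"steps": [[[0.23, -0.19, 0.01, -0.02, 0.03, 0.15], [0.47, -0.38, 0.03, -0.05, 0.05, 0.29], [0.7, -0.57, 0.04, -0.07, 0.08, 0.44]]]}}

```text
clock: 24.65
tool_pos: [0.5169, 0.0941, 0.2025]
orientation: [-168.2, 4.1, -128.4]
force: [0.2, 0.2, 0.2]
opening: 0.0082
gripper_force: 30.0
```

Request:
{"fn": "step_arm", "kwargs": {"steps": [[[0.19, -0.24, 0.01, -0.03, 0.03, 0.15], [0.37, -0.47, 0.03, -0.05, 0.05, 0.3], [0.56, -0.71, 0.04, -0.08, 0.08, 0.45]]]}}

```text
clock: 24.95
tool_pos: [0.5371, 0.0062, 0.2091]
orientation: [-171.5, 4.1, -141.5]
force: [1.4, 0.8, -1.3]
opening: 0.0079
gripper_force: 30.0
```

Request:
{"fn": "step_arm", "kwargs": {"steps": [[[0.13, -0.27, 0.01, -0.03, 0.03, 0.15], [0.25, -0.55, 0.02, -0.05, 0.05, 0.3], [0.38, -0.82, 0.03, -0.08, 0.08, 0.45]]]}}

```text
clock: 25.25
tool_pos: [0.558, -0.0816, 0.2155]
orientation: [-174.6, 3.4, -154.6]
force: [0.6, 0.0, -0.8]
opening: 0.0078
gripper_force: 30.0
```

Request:
{"fn": "step_arm", "kwargs": {"steps": [[[0.06, -0.29, 0, -0.03, 0.03, 0.15], [0.13, -0.59, 0, -0.05, 0.05, 0.29], [0.19, -0.88, 0, -0.08, 0.08, 0.44]]]}}

```text
clock: 25.55
tool_pos: [0.5781, -0.1691, 0.2225]
orientation: [-177.6, 1.9, -167.4]
force: [0.5, 0.1, -1.0]
opening: 0.0079
gripper_force: 30.0
```

Request:
{"fn": "step_arm", "kwargs": {"steps": [[[0, -0.3, -0.01, -0.03, 0.03, 0.15], [-0.01, -0.6, -0.01, -0.05, 0.05, 0.3], [-0.01, -0.9, -0.02, -0.08, 0.08, 0.45], [-0.01, -0.9, -0.02, -0.08, 0.08, 0.45], [-0.01, -0.9, -0.02, -0.08, 0.08, 0.45]]]}}

```text
clock: 26.05
tool_pos: [0.5986, -0.2558, 0.2277]
orientation: [179.9, -0.1, 179.8]
force: [-0.2, 0.2, -1.0]
opening: 0.0078
gripper_force: 30.0
```

Run:
```python
from chk import *
q=avg(5);plan([slot(2,.087)],q,v=20)
```

```text
avg [ 0.5987 -0.2544  0.2289] [0.0002 0.0004 0.0005] [ 1.7996e+02 -4.0000e-02  1.7992e+02]
[[[0, -0, 0.18, 0, -0, 0], [0, -0, 0.36, 0, -0, 0], [0, -0.01, 0.53, 0, -0, 0], [0, -0.01, 0.71, 0, -0, 0]]]
[[[0, -0, 0.18, 0, -0, 0], [0, -0, 0.36, 0, -0, 0], [0, -0.01, 0.53, 0, -0, 0.01], [0, -0.01, 0.71, 0, -0, 0.01]]]
--- at [ 0.5986 -0.2563  0.0869] [180.   -0.  179.6]
```

Request:
{"fn": "step_arm", "kwargs": {"steps": [[[0, -0.01, 0.18, 0, 0, 0.01], [0, -0.02, 0.36, 0, 0, 0.01], [0, -0.02, 0.53, 0, 0, 0.01], [0, -0.02, 0.71, 0, 0, 0.01]]]}}

```text
clock: 26.7
tool_pos: [0.5992, -0.2561, 0.1583]
orientation: [180.0, 0.1, 179.7]
force: [1.1, 0.3, 0.2]
opening: 0.0078
gripper_force: 30.0
```

Request:
{"fn": "step_arm", "kwargs": {"steps": [[[0, 0, 0.18, 0, 0, 0], [0, 0, 0.36, 0, 0, 0], [0, 0, 0.53, 0, 0, 0], [0, 0, 0.71, 0, 0, 0], [0, 0, 0.71, 0, 0, 0], [0, 0, 0.71, 0, 0, 0]]]}}

```text
clock: 27.3
tool_pos: [0.5991, -0.2562, 0.0876]
orientation: [180.0, -0.0, 179.7]
force: [-0.7, -0.1, -0.3]
opening: 0.008
gripper_force: 30.0
```

Request:
{"fn": "step_arm", "kwargs": {"steps": [[[0, 0, 0, 0, 0, 0], [0, 0, 0, 0, 0, 0], [0, 0, 0, 0, 0, 0], [0, 0, 0, 0, 0, 0], [0, 0, 0, 0, 0, 0]]], "jaw": 185}}

```text
clock: 27.8
tool_pos: [0.5991, -0.2568, 0.0875]
orientation: [180.0, 0.0, 179.6]
force: [-0.2, 0.1, 0.3]
opening: 0.0242
gripper_force: 0.0
```

Request:
{"fn": "step_arm", "kwargs": {"steps": [[[0, 0, -0.2, 0, 0, 0], [0, 0, -0.5, 0, 0, 0], [0, 0, -0.8, 0, 0, 0], [0, 0, -1, 0, 0, 0], [0, 0, -1, 0, 0, 0]]]}}

```text
clock: 28.3
tool_pos: [0.6008, -0.2575, 0.1913]
orientation: [-180.0, 0.3, 179.6]
force: [0.3, 0.3, -1.6]
opening: 0.0242
gripper_force: 0.0
```

Request:
{"fn": "step_arm", "kwargs": {"steps": [[[0.04, 0.3, 0.03, 0.04, -0.04, -0.21], [0.07, 0.61, 0.05, 0.07, -0.07, -0.42], [0.11, 0.91, 0.08, 0.11, -0.11, -0.63]]], "jaw": 130}}

```text
clock: 28.6
tool_pos: [0.5885, -0.1651, 0.1787]
orientation: [-176.4, 2.6, -162.1]
force: [0.3, 0.5, -0.6]
opening: 0.0409
gripper_force: 0.0
```

Request:
{"fn": "step_arm", "kwargs": {"steps": [[[-0.06, 0.3, 0.01, 0.04, -0.04, -0.21], [-0.12, 0.6, 0.03, 0.07, -0.07, -0.41], [-0.18, 0.9, 0.04, 0.11, -0.11, -0.62]]]}}

```text
clock: 28.9
tool_pos: [0.5785, -0.0737, 0.17]
orientation: [-172.2, 4.0, -144.0]
force: [1.2, -0.3, 1.2]
opening: 0.0429
gripper_force: 0.0
```

Request:
{"fn": "step_arm", "kwargs": {"steps": [[[-0.15, 0.27, 0, 0.04, -0.04, -0.21], [-0.29, 0.54, 0, 0.07, -0.07, -0.42], [-0.44, 0.81, 0, 0.11, -0.11, -0.63]]]}}

```text
clock: 29.2
tool_pos: [0.5679, 0.0176, 0.1624]
orientation: [-167.7, 3.9, -125.6]
force: [1.0, -0.1, -0.4]
opening: 0.0431
gripper_force: 0.0
```

Request:
{"fn": "step_arm", "kwargs": {"steps": [[[-0.22, 0.21, 0, 0.04, -0.04, -0.21], [-0.45, 0.42, -0.01, 0.07, -0.07, -0.42], [-0.67, 0.63, -0.01, 0.11, -0.11, -0.63]]]}}

```text
clock: 29.5
tool_pos: [0.5576, 0.1088, 0.1548]
orientation: [-163.5, 2.5, -107.3]
force: [-0.3, -0.9, 0.1]
opening: 0.0429
gripper_force: 0.0
```

Request:
{"fn": "step_arm", "kwargs": {"steps": [[[-0.28, 0.13, 0, 0.04, -0.04, -0.21], [-0.55, 0.26, 0.01, 0.07, -0.07, -0.41], [-0.83, 0.39, 0.01, 0.11, -0.11, -0.62], [-0.83, 0.39, 0.01, 0.11, -0.11, -0.62], [-0.83, 0.39, 0.01, 0.11, -0.11, -0.62]]]}}

```text
clock: 30.0
tool_pos: [0.5472, 0.1981, 0.1461]
orientation: [-160.0, -0.1, -89.7]
force: [0.8, -0.4, -0.6]
opening: 0.0431
gripper_force: 0.0
```

Run:
```python
from chk import *
check()
q=avg(4)
q=plan([grasp(1,-.08)],q,v=15)
q=grasp(1,-.08,.1)
q=plan([slot(3,.23)],q)
q=slot(3,.187)
print("NEXT");q=plan([grasp(1,0,.06)],q)
```

```text
rack plates
px [398. 208.] n 118 z [0.076 0.109 0.123] rect c [ 595.9 -255.7] sz [ 9.5 66.3] ang 89.7
px [412. 208.] n 122 z [0.079 0.109 0.123] rect c [ 596.2 -299.1] sz [ 9.8 65.8] ang 89.5
px [426. 210.] n 136 z [0.078 0.105 0.123] rect c [ 593.7 -340.1] sz [65.7 10.8] ang 1.2
glue/cup
px [352. 258.] n 149 z [0.071 0.082 0.089] rect c [ 440.4 -116.6] sz [49.6 49.9] ang 1.9
px [301. 260.] n 239 z [0.068 0.076 0.082] rect c [431.7  41.7] sz [52.7 52.7] ang 46.3
px [271. 153.] n 99 z [0.041 0.046 0.05 ] rect c [768.3 143.5] sz [22.9 47.9] ang 0.5
px [294. 175.] n 221 z [0.041 0.046 0.052] rect c [699.9  68.8] sz [52.1 50.4] ang 46.6
avg [0.5479 0.1975 0.1467] [0.0001 0.     0.0001] [-1.5998e+02 -5.0000e-02 -8.9840e+01]
[[[-0, 0, 0.12, 0, -0, -0], [-0, 0, 0.24, 0, -0, -0], [-0.01, 0.01, 0.36, 0, -0.01, -0.01], [-0.01, 0.01, 0.48, 0, -0.01, -0.01], [-0.01, 0.01, 0.6, 0, -0.01, -0.01]]]
--- at [0.5675 0.1985 0.09  ] [-1.60e+02  1.00e-01 -8.95e+01]
[[[0.28, -0.05, -0.01, -0.04, 0.04, 0.21], [0.55, -0.1, -0.03, -0.07, 0.07, 0.42], [0.83, -0.15, -0.04, -0.11, 0.11, 0.63]]]
[[[0.25, -0.13, 
[... 630 characters left out ...]
0.82, 0.07, 0.09, -0.09, -0.52]]]
[[[-0.04, 0.27, 0.01, 0.03, -0.03, -0.17], [-0.08, 0.55, 0.02, 0.06, -0.06, -0.35], [-0.12, 0.82, 0.03, 0.09, -0.09, -0.52]]]
[[[-0.11, 0.25, 0, 0.03, -0.03, -0.18], [-0.22, 0.51, 0.01, 0.06, -0.07, -0.35], [-0.33, 0.76, 0.01, 0.09, -0.1, -0.53]]]
[[[-0.17, 0.22, -0, 0.03, -0.03, -0.17], [-0.34, 0.43, -0.01, 0.06, -0.06, -0.35], [-0.51, 0.65, -0.01, 0.09, -0.09, -0.52]]]
[[[-0.22, 0.17, -0, 0.03, -0.03, -0.17], [-0.45, 0.33, -0, 0.06, -0.06, -0.35], [-0.67, 0.5, -0, 0.09, -0.09, -0.52]]]
[[[-0.26, 0.1, 0, 0.03, -0.03, -0.17], [-0.51, 0.21, 0.01, 0.07, -0.06, -0.35], [-0.77, 0.31, 0.01, 0.1, -0.09, -0.52]]]
--- at [0.5459 0.2786 0.1457] [-159.8    0.   -89.6]
```

Request:
{"fn": "step_arm", "kwargs": {"steps": [[[0, 0, 0.15, 0, 0, 0], [0, 0, 0.3, 0, 0, 0], [-0.01, 0.01, 0.45, 0, -0.01, -0.01], [-0.01, 0.01, 0.6, 0, -0.01, -0.01], [-0.01, 0.01, 0.6, 0, -0.01, -0.01]]]}}

```text
clock: 30.75
tool_pos: [0.5671, 0.1975, 0.0882]
orientation: [-160.1, -0.0, -89.5]
force: [-0.1, -0.9, 0.1]
opening: 0.043
gripper_force: 0.0
```

Request:
{"fn": "step_arm", "kwargs": {"steps": [[[0, 0, 0, 0, 0, 0], [0, 0, 0, 0, 0, 0], [0, 0, 0, 0, 0, 0], [0, 0, 0, 0, 0, 0], [0, 0, 0, 0, 0, 0], [0, 0, 0, 0, 0, 0]]], "jaw": 255}}

```text
clock: 31.35
tool_pos: [0.5676, 0.1995, 0.0905]
orientation: [-159.9, 0.1, -89.4]
force: [-1.8, 0.2, 2.7]
opening: 0.0082
gripper_force: 30.0
```

Request:
{"fn": "step_arm", "kwargs": {"steps": [[[0, 0, -0.2, 0, 0, 0], [0, 0, -0.4, 0, 0, 0], [0, 0, -0.6, 0, 0, 0], [0, 0, -0.8, 0, 0, 0], [0, 0, -1, 0, 0, 0], [0, 0, -1, 0, 0, 0]]]}}

```text
clock: 31.95
tool_pos: [0.5336, 0.1999, 0.1868]
orientation: [-159.8, 0.3, -89.3]
force: [0.5, 0.5, 0.4]
opening: 0.0078
gripper_force: 30.0
```

Request:
{"fn": "step_arm", "kwargs": {"steps": [[[0.28, -0.05, -0.01, -0.04, 0.04, 0.21], [0.55, -0.1, -0.03, -0.07, 0.07, 0.42], [0.83, -0.15, -0.04, -0.11, 0.11, 0.63]]]}}

```text
clock: 32.25
tool_pos: [0.5464, 0.1148, 0.1921]
orientation: [-163.7, 2.8, -107.7]
force: [0.5, 0.2, -0.9]
opening: 0.0079
gripper_force: 30.0
```

Request:
{"fn": "step_arm", "kwargs": {"steps": [[[0.25, -0.13, -0.01, -0.04, 0.04, 0.21], [0.49, -0.26, -0.01, -0.07, 0.07, 0.41], [0.74, -0.39, -0.02, -0.11, 0.11, 0.62]]]}}

```text
clock: 32.55
tool_pos: [0.5592, 0.0323, 0.2012]
orientation: [-168.0, 4.1, -125.8]
force: [-0.2, -0.4, -0.6]
opening: 0.0074
gripper_force: 30.0
```

Request:
{"fn": "step_arm", "kwargs": {"steps": [[[0.19, -0.2, 0, -0.04, 0.04, 0.21], [0.39, -0.41, -0.01, -0.07, 0.07, 0.42], [0.58, -0.61, -0.01, -0.11, 0.11, 0.63]]]}}

```text
clock: 32.85
tool_pos: [0.5735, -0.0502, 0.211]
orientation: [-172.5, 4.1, -144.2]
force: [0.3, 0.1, -0.2]
opening: 0.0077
gripper_force: 30.0
```

Request:
{"fn": "step_arm", "kwargs": {"steps": [[[0.13, -0.25, -0.01, -0.04, 0.04, 0.21], [0.25, -0.5, -0.01, -0.07, 0.07, 0.42], [0.38, -0.75, -0.02, -0.11, 0.11, 0.63]]]}}

```text
clock: 33.15
tool_pos: [0.5858, -0.1328, 0.2198]
orientation: [-176.7, 2.6, -162.5]
force: [0.8, 1.0, 0.2]
opening: 0.0077
gripper_force: 30.0
```

Request:
{"fn": "step_arm", "kwargs": {"steps": [[[0.04, -0.28, -0.01, -0.04, 0.04, 0.21], [0.08, -0.56, -0.03, -0.07, 0.07, 0.41], [0.12, -0.84, -0.04, -0.11, 0.11, 0.62], [0.12, -0.84, -0.04, -0.11, 0.11, 0.62], [0.12, -0.84, -0.04, -0.11, 0.11, 0.62]]]}}

```text
clock: 33.65
tool_pos: [0.5994, -0.2159, 0.2275]
orientation: [179.7, -0.1, 179.9]
force: [-0.5, -0.4, -0.8]
opening: 0.0077
gripper_force: 30.0
```

Run:
```python
from chk import *
q=avg(5);plan([slot(3,.087)],q,v=20)
```

```text
avg [ 0.5995 -0.2144  0.2286] [0.0001 0.0004 0.0005] [ 1.7975e+02 -5.0000e-02 -1.7998e+02]
[[[0, -0, 0.18, 0, -0, 0], [0, -0, 0.36, 0, -0, 0], [0, -0, 0.53, 0, -0, 0.01], [0, -0, 0.71, 0, -0, 0.01]]]
[[[0, -0, 0.18, 0, -0, 0], [0, -0, 0.36, 0, -0, 0], [0.01, -0.01, 0.53, 0.01, -0, 0], [0.01, -0.01, 0.71, 0.01, -0, 0]]]
--- at [ 0.5984 -0.2148  0.0866] [-1.800e+02 -1.000e-01  1.797e+02]
```

Request:
{"fn": "step_arm", "kwargs": {"steps": [[[0, 0, 0.18, 0, 0, 0], [0, 0, 0.36, 0, 0, 0.01], [0.01, 0, 0.53, 0.01, 0, 0.01], [0.01, 0, 0.71, 0.01, 0, 0.01]]]}}

```text
clock: 34.3
tool_pos: [0.5988, -0.2137, 0.158]
orientation: [-179.9, 0.0, 179.8]
force: [0.0, -0.1, -1.0]
opening: 0.0078
gripper_force: 30.0
```

Request:
{"fn": "step_arm", "kwargs": {"steps": [[[0, 0, 0.18, 0, 0, 0], [0, 0, 0.36, 0, 0, 0], [0, 0, 0.53, 0, 0, 0], [0, 0, 0.71, 0, 0, 0], [0, 0, 0.71, 0, 0, 0], [0, 0, 0.71, 0, 0, 0]]]}}

```text
clock: 34.9
tool_pos: [0.5988, -0.214, 0.0873]
orientation: [-180.0, -0.0, 179.7]
force: [-0.5, 0.9, -0.7]
opening: 0.0081
gripper_force: 30.0
```

Request:
{"fn": "step_arm", "kwargs": {"steps": [[[0, 0, 0, 0, 0, 0], [0, 0, 0, 0, 0, 0], [0, 0, 0, 0, 0, 0], [0, 0, 0, 0, 0, 0], [0, 0, 0, 0, 0, 0]]], "jaw": 185}}

```text
clock: 35.4
tool_pos: [0.5988, -0.2147, 0.0873]
orientation: [-180.0, 0.0, 179.7]
force: [0.5, -0.2, -0.2]
opening: 0.0235
gripper_force: 0.0
```

Request:
{"fn": "step_arm", "kwargs": {"steps": [[[0, 0, -0.2, 0, 0, 0], [0, 0, -0.5, 0, 0, 0], [0, 0, -0.8, 0, 0, 0], [0, 0, -1, 0, 0, 0], [0, 0, -1, 0, 0, 0]]]}}

```text
clock: 35.9
tool_pos: [0.6006, -0.2151, 0.191]
orientation: [-179.9, 0.3, 179.7]
force: [-0.5, -0.2, -0.6]
opening: 0.0241
gripper_force: 0.0
```

Request:
{"fn": "step_arm", "kwargs": {"steps": [[[0.03, 0.27, 0.02, 0.03, -0.03, -0.17], [0.06, 0.55, 0.05, 0.06, -0.06, -0.35], [0.09, 0.82, 0.07, 0.09, -0.09, -0.52]]], "jaw": 130}}

```text
clock: 36.2
tool_pos: [0.5897, -0.1319, 0.1792]
orientation: [-177.1, 2.2, -165.2]
force: [0.4, -0.7, -0.5]
opening: 0.0406
gripper_force: 0.0
```

Request:
{"fn": "step_arm", "kwargs": {"steps": [[[-0.04, 0.27, 0.01, 0.03, -0.03, -0.17], [-0.08, 0.55, 0.02, 0.06, -0.06, -0.35], [-0.12, 0.82, 0.03, 0.09, -0.09, -0.52]]]}}

```text
clock: 36.5
tool_pos: [0.5809, -0.0493, 0.1727]
orientation: [-173.7, 3.6, -150.1]
force: [0.6, -0.1, -0.4]
opening: 0.0431
gripper_force: 0.0
```

Request:
{"fn": "step_arm", "kwargs": {"steps": [[[-0.11, 0.25, 0, 0.03, -0.03, -0.18], [-0.22, 0.51, 0.01, 0.06, -0.07, -0.35], [-0.33, 0.76, 0.01, 0.09, -0.1, -0.53]]]}}

```text
clock: 36.8
tool_pos: [0.5725, 0.0328, 0.1654]
orientation: [-170.0, 4.3, -134.6]
force: [0.7, 0.0, 0.6]
opening: 0.0428
gripper_force: 0.0
```

Request:
{"fn": "step_arm", "kwargs": {"steps": [[[-0.17, 0.22, 0, 0.03, -0.03, -0.17], [-0.34, 0.43, -0.01, 0.06, -0.06, -0.35], [-0.51, 0.65, -0.01, 0.09, -0.09, -0.52]]]}}

```text
clock: 37.1
tool_pos: [0.5636, 0.1147, 0.1594]
orientation: [-166.4, 3.7, -119.5]
force: [0.8, -0.1, -0.0]
opening: 0.043
gripper_force: 0.0
```

Request:
{"fn": "step_arm", "kwargs": {"steps": [[[-0.22, 0.17, 0, 0.03, -0.03, -0.17], [-0.45, 0.33, 0, 0.06, -0.06, -0.35], [-0.67, 0.5, 0, 0.09, -0.09, -0.52]]]}}

```text
clock: 37.4
tool_pos: [0.5548, 0.1975, 0.1519]
orientation: [-163.0, 2.3, -104.4]
force: [0.6, 0.3, 0.4]
opening: 0.0428
gripper_force: 0.0
```

Request:
{"fn": "step_arm", "kwargs": {"steps": [[[-0.26, 0.1, 0, 0.03, -0.03, -0.17], [-0.51, 0.21, 0.01, 0.07, -0.06, -0.35], [-0.77, 0.31, 0.01, 0.1, -0.09, -0.52], [-0.77, 0.31, 0.01, 0.1, -0.09, -0.52], [-0.77, 0.31, 0.01, 0.1, -0.09, -0.52]]]}}

```text
clock: 37.9
tool_pos: [0.5458, 0.2786, 0.1448]
orientation: [-159.9, -0.1, -89.7]
force: [-0.8, 0.2, 0.3]
opening: 0.0428
gripper_force: 0.0
```

Run:
```python
from chk import *
check()
q=avg(4)
q=plan([grasp(1,0)],q,v=15)
q=grasp(1,0,.1)
q=plan([slot(4,.23)],q)
q=slot(4,.187)
print("NEXT");q=plan([grasp(1,.08,.06)],q)
```

```text
rack plates
px [385. 209.] n 106 z [0.077 0.111 0.123] rect c [ 594.9 -213.7] sz [65.2  9.1] ang 0.1
px [398. 208.] n 119 z [0.077 0.11  0.124] rect c [ 595.7 -255.7] sz [ 9.5 66. ] ang 89.4
px [412. 208.] n 123 z [0.078 0.109 0.123] rect c [ 596.2 -298.6] sz [ 9.5 65.8] ang 89.3
px [426. 210.] n 136 z [0.078 0.106 0.125] rect c [ 593.8 -339.3] sz [10.  65.9] ang 89.8
glue/cup
px [301. 260.] n 243 z [0.068 0.076 0.082] rect c [431.5  41.7] sz [52.8 53. ] ang 47.0
px [352. 258.] n 135 z [0.072 0.081 0.089] rect c [ 440.4 -116.8] sz [49.7 49.6] ang 89.4
px [271. 153.] n 104 z [0.039 0.046 0.05 ] rect c [767.5 144.7] sz [24.8 50.2] ang 0.3
px [286. 178.] n 221 z [0.04  0.046 0.051] rect c [691.4  94.2] sz [51.5 51.9] ang 75.2
avg [0.5465 0.278  0.1455] [0.0001 0.     0.0002] [-159.84   -0.    -89.74]
[[[-0, 0, 0.15, -0, -0, -0], [-0, 0, 0.3, -0, -0, -0], [-0, 0, 0.44, -0, -0, -0.01], [-0, 0, 0.59, -0, -0, -0.01]]]
--- at [0.5668 0.2781 0.0901] [-1.598e+02 -1.000e-01 -8.950e+01]
[[[0.3, -0.05, -0.01, -0.04, 0.04, 0.21], [0.6, -0.1, -0.03, -0.07, 0.07, 0.42], [0.9, -0.15, -0.04, -0.11, 0.
[... 648 characters left out ...]
8, 0.07, 0.09, -0.09, -0.52]]]
[[[-0.04, 0.3, 0.01, 0.03, -0.03, -0.17], [-0.09, 0.59, 0.02, 0.06, -0.06, -0.35], [-0.13, 0.89, 0.03, 0.09, -0.09, -0.52]]]
[[[-0.12, 0.27, -0, 0.03, -0.03, -0.18], [-0.24, 0.54, -0, 0.06, -0.07, -0.35], [-0.36, 0.81, -0, 0.09, -0.1, -0.53]]]
[[[-0.19, 0.23, -0, 0.03, -0.03, -0.17], [-0.37, 0.47, -0.01, 0.06, -0.06, -0.35], [-0.56, 0.7, -0.01, 0.09, -0.09, -0.52]]]
[[[-0.24, 0.18, -0, 0.03, -0.03, -0.17], [-0.48, 0.35, -0.01, 0.06, -0.06, -0.35], [-0.72, 0.53, -0.01, 0.09, -0.09, -0.52]]]
[[[-0.28, 0.11, 0, 0.03, -0.03, -0.17], [-0.55, 0.21, 0.01, 0.07, -0.06, -0.35], [-0.83, 0.32, 0.01, 0.1, -0.09, -0.52]]]
--- at [0.5458 0.3585 0.1461] [-159.8    0.   -89.6]
```

Request:
{"fn": "step_arm", "kwargs": {"steps": [[[0, 0, 0.15, 0, 0, 0], [0, 0, 0.3, 0, 0, 0], [0, 0, 0.44, 0, 0, -0.01], [0, 0, 0.59, 0, 0, -0.01], [0, 0, 0.59, 0, 0, -0.01]]]}}

```text
clock: 38.65
tool_pos: [0.5665, 0.2771, 0.0883]
orientation: [-159.9, -0.2, -89.5]
force: [0.4, -0.2, -0.1]
opening: 0.0429
gripper_force: 0.0
```

Request:
{"fn": "step_arm", "kwargs": {"steps": [[[0, 0, 0, 0, 0, 0], [0, 0, 0, 0, 0, 0], [0, 0, 0, 0, 0, 0], [0, 0, 0, 0, 0, 0], [0, 0, 0, 0, 0, 0], [0, 0, 0, 0, 0, 0]]], "jaw": 255}}

```text
clock: 39.25
tool_pos: [0.5668, 0.2791, 0.0906]
orientation: [-159.8, -0.1, -89.4]
force: [-1.4, -0.0, 3.3]
opening: 0.0077
gripper_force: 30.0
```

Request:
{"fn": "step_arm", "kwargs": {"steps": [[[0, 0, -0.2, 0, 0, 0], [0, 0, -0.4, 0, 0, 0], [0, 0, -0.6, 0, 0, 0], [0, 0, -0.8, 0, 0, 0], [0, 0, -1, 0, 0, 0], [0, 0, -1, 0, 0, 0]]]}}

```text
clock: 39.85
tool_pos: [0.5325, 0.28, 0.1869]
orientation: [-159.7, 0.1, -89.3]
force: [-0.1, 0.1, -1.0]
opening: 0.008
gripper_force: 30.0
```

Request:
{"fn": "step_arm", "kwargs": {"steps": [[[0.3, -0.05, -0.01, -0.04, 0.04, 0.21], [0.6, -0.1, -0.03, -0.07, 0.07, 0.42], [0.9, -0.15, -0.04, -0.11, 0.11, 0.63]]]}}

```text
clock: 40.15
tool_pos: [0.5455, 0.1876, 0.1924]
orientation: [-163.5, 2.6, -107.7]
force: [0.5, 0.1, -0.8]
opening: 0.0082
gripper_force: 30.0
```

Request:
{"fn": "step_arm", "kwargs": {"steps": [[[0.27, -0.14, -0.01, -0.04, 0.04, 0.21], [0.55, -0.28, -0.01, -0.07, 0.07, 0.41], [0.82, -0.42, -0.02, -0.11, 0.11, 0.62]]]}}

```text
clock: 40.45
tool_pos: [0.5585, 0.0966, 0.2025]
orientation: [-167.7, 4.0, -125.8]
force: [-0.2, -0.8, -0.6]
opening: 0.0079
gripper_force: 30.0
```

Request:
{"fn": "step_arm", "kwargs": {"steps": [[[0.21, -0.22, 0, -0.04, 0.04, 0.21], [0.43, -0.43, 0, -0.07, 0.07, 0.42], [0.64, -0.65, 0, -0.11, 0.11, 0.63]]]}}

```text
clock: 40.75
tool_pos: [0.5725, 0.007, 0.2119]
orientation: [-172.2, 4.0, -144.2]
force: [-0.0, 0.8, -0.5]
opening: 0.0081
gripper_force: 30.0
```

Request:
{"fn": "step_arm", "kwargs": {"steps": [[[0.14, -0.27, 0, -0.04, 0.04, 0.21], [0.28, -0.55, -0.01, -0.07, 0.07, 0.42], [0.42, -0.82, -0.01, -0.11, 0.11, 0.63]]]}}

```text
clock: 41.05
tool_pos: [0.586, -0.0837, 0.2212]
orientation: [-176.5, 2.7, -162.5]
force: [0.3, 0.2, -0.2]
opening: 0.008
gripper_force: 30.0
```

Request:
{"fn": "step_arm", "kwargs": {"steps": [[[0.05, -0.3, -0.02, -0.04, 0.04, 0.21], [0.09, -0.6, -0.03, -0.07, 0.07, 0.41], [0.14, -0.9, -0.05, -0.11, 0.11, 0.62], [0.14, -0.9, -0.05, -0.11, 0.11, 0.62], [0.14, -0.9, -0.05, -0.11, 0.11, 0.62]]]}}

```text
clock: 41.55
tool_pos: [0.5994, -0.173, 0.2304]
orientation: [180.0, 0.0, 179.8]
force: [0.0, 0.6, -1.2]
opening: 0.0079
gripper_force: 30.0
```

Run:
```python
from chk import *
q=avg(5);plan([slot(4,.087)],q,v=20)
```

```text
avg [ 0.5994 -0.1714  0.2313] [0.0001 0.0004 0.0004] [ 1.7997e+02  9.0000e-02 -1.8000e+02]
[[[0, -0, 0.18, 0, 0, 0], [0, -0, 0.36, 0, 0, 0], [0, -0.01, 0.54, 0, 0, 0.01], [0, -0.01, 0.72, 0, 0, 0.01]]]
[[[0, -0, 0.18, 0, 0, 0], [0, -0, 0.36, 0, 0, 0], [0.01, -0, 0.54, 0, 0, 0], [0.01, -0, 0.72, 0, 0, 0]]]
--- at [ 0.5986 -0.1724  0.0873] [1.800e+02 1.000e-01 1.797e+02]
```

Request:
{"fn": "step_arm", "kwargs": {"steps": [[[0, 0, 0.18, 0, 0, 0], [0, -0.01, 0.36, 0, 0, 0], [0, -0.01, 0.54, 0, 0, 0.01], [0, -0.01, 0.72, 0, 0, 0.01]]]}}

```text
clock: 42.2
tool_pos: [0.5999, -0.172, 0.1595]
orientation: [180.0, 0.2, 179.7]
force: [0.2, 0.3, -1.2]
opening: 0.0075
gripper_force: 30.0
```

Request:
{"fn": "step_arm", "kwargs": {"steps": [[[0, 0, 0.18, 0, 0, 0], [0, 0, 0.36, 0, 0, 0], [0, 0, 0.54, 0, 0, 0], [0, 0, 0.72, 0, 0, 0], [0, 0, 0.72, 0, 0, 0], [0, 0, 0.72, 0, 0, 0]]]}}

```text
clock: 42.8
tool_pos: [0.6, -0.1721, 0.0879]
orientation: [180.0, 0.1, 179.7]
force: [0.4, 0.2, -0.2]
opening: 0.0079
gripper_force: 30.0
```

Request:
{"fn": "step_arm", "kwargs": {"steps": [[[0, 0, 0, 0, 0, 0], [0, 0, 0, 0, 0, 0], [0, 0, 0, 0, 0, 0], [0, 0, 0, 0, 0, 0], [0, 0, 0, 0, 0, 0]]], "jaw": 185}}

```text
clock: 43.3
tool_pos: [0.6001, -0.1728, 0.088]
orientation: [180.0, 0.1, 179.7]
force: [0.1, -0.9, 0.4]
opening: 0.0236
gripper_force: 0.0
```

Request:
{"fn": "step_arm", "kwargs": {"steps": [[[0, 0, -0.2, 0, 0, 0], [0, 0, -0.5, 0, 0, 0], [0, 0, -0.8, 0, 0, 0], [0, 0, -1, 0, 0, 0], [0, 0, -1, 0, 0, 0]]]}}

```text
clock: 43.8
tool_pos: [0.6016, -0.1732, 0.1916]
orientation: [-180.0, 0.5, 179.7]
force: [0.3, 0.3, 0.5]
opening: 0.0239
gripper_force: 0.0
```

Request:
{"fn": "step_arm", "kwargs": {"steps": [[[0.03, 0.29, 0.02, 0.03, -0.03, -0.17], [0.06, 0.59, 0.05, 0.06, -0.06, -0.35], [0.09, 0.88, 0.07, 0.09, -0.09, -0.52]]], "jaw": 130}}

```text
clock: 44.1
tool_pos: [0.5908, -0.0841, 0.1799]
orientation: [-177.1, 2.3, -165.2]
force: [0.1, 0.2, -0.3]
opening: 0.0406
gripper_force: 0.0
```

Request:
{"fn": "step_arm", "kwargs": {"steps": [[[-0.04, 0.3, 0.01, 0.03, -0.03, -0.17], [-0.09, 0.59, 0.02, 0.06, -0.06, -0.35], [-0.13, 0.89, 0.03, 0.09, -0.09, -0.52]]]}}

```text
clock: 44.4
tool_pos: [0.5813, 0.0055, 0.1733]
orientation: [-173.7, 3.7, -150.1]
force: [-0.1, -0.3, -0.6]
opening: 0.043
gripper_force: 0.0
```

Request:
{"fn": "step_arm", "kwargs": {"steps": [[[-0.12, 0.27, 0, 0.03, -0.03, -0.18], [-0.24, 0.54, 0, 0.06, -0.07, -0.35], [-0.36, 0.81, 0, 0.09, -0.1, -0.53]]]}}

```text
clock: 44.7
tool_pos: [0.573, 0.0935, 0.1668]
orientation: [-170.0, 4.4, -134.6]
force: [1.4, -0.2, 0.4]
opening: 0.0429
gripper_force: 0.0
```

Request:
{"fn": "step_arm", "kwargs": {"steps": [[[-0.19, 0.23, 0, 0.03, -0.03, -0.17], [-0.37, 0.47, -0.01, 0.06, -0.06, -0.35], [-0.56, 0.7, -0.01, 0.09, -0.09, -0.52]]]}}

```text
clock: 45.0
tool_pos: [0.564, 0.1825, 0.1601]
orientation: [-166.3, 3.9, -119.5]
force: [1.7, 0.2, 0.1]
opening: 0.0433
gripper_force: 0.0
```

Request:
{"fn": "step_arm", "kwargs": {"steps": [[[-0.24, 0.18, 0, 0.03, -0.03, -0.17], [-0.48, 0.35, -0.01, 0.06, -0.06, -0.35], [-0.72, 0.53, -0.01, 0.09, -0.09, -0.52]]]}}

```text
clock: 45.3
tool_pos: [0.555, 0.2712, 0.1534]
orientation: [-162.9, 2.4, -104.4]
force: [0.7, 0.2, -0.5]
opening: 0.0427
gripper_force: 0.0
```

Request:
{"fn": "step_arm", "kwargs": {"steps": [[[-0.28, 0.11, 0, 0.03, -0.03, -0.17], [-0.55, 0.21, 0.01, 0.07, -0.06, -0.35], [-0.83, 0.32, 0.01, 0.1, -0.09, -0.52], [-0.83, 0.32, 0.01, 0.1, -0.09, -0.52], [-0.83, 0.32, 0.01, 0.1, -0.09, -0.52]]]}}

```text
clock: 45.8
tool_pos: [0.5468, 0.3582, 0.1462]
orientation: [-159.7, 0.0, -89.7]
force: [-0.2, -1.7, 0.3]
opening: 0.0428
gripper_force: 0.0
```

Run:
```python
from chk import *
check()
q=avg(4)
q=plan([grasp(1,.08)],q,v=15)
q=grasp(1,.08,.1)
q=plan([slot(5,.23)],q)
```

```text
rack plates
px [371. 207.] n 102 z [0.073 0.111 0.125] rect c [ 597.8 -171.4] sz [66.   8.6] ang 0.7
px [385. 208.] n 104 z [0.085 0.111 0.125] rect c [ 594.8 -213.8] sz [65.2  8.9] ang 0.0
px [398. 208.] n 118 z [0.077 0.109 0.123] rect c [ 595.6 -255.6] sz [65.7  9.3] ang 0.5
px [412. 208.] n 124 z [0.081 0.109 0.125] rect c [ 596.1 -298.5] sz [ 9.4 65.5] ang 89.6
px [426. 210.] n 138 z [0.076 0.106 0.123] rect c [ 593.6 -339.6] sz [65.7 10.3] ang 0.1
glue/cup
px [301. 260.] n 239 z [0.068 0.076 0.082] rect c [431.8  41.6] sz [52.8 53. ] ang 47.0
px [351. 258.] n 134 z [0.068 0.082 0.089] rect c [ 440.2 -116.9] sz [49.5 50.7] ang 0.8
px [271. 153.] n 99 z [0.04  0.046 0.051] rect c [767.6 145.8] sz [48.3 24.3] ang 89.2
px [286. 178.] n 223 z [0.041 0.046 0.051] rect c [690.5  94.7] sz [51.5 51.2] ang 1.1
avg [0.5474 0.3575 0.147 ] [0.0001 0.     0.0002] [-1.597e+02  7.000e-02 -8.976e+01]
[[[-0, 0.01, 0.12, -0, -0, -0], [-0, 0.01, 0.24, -0, -0, -0], [-0.01, 0.02, 0.36, -0.01, -0, -0.01], [-0.01, 0.02, 0.48, -0.01, -0, -0.01], [-0.01, 0.03, 0.6, -0.01, -0, -0.01]]]
--- at [0.5654 0.3587 0.0897] [-160.    -0.   -89.5]
[[[0.33, -0.05, -0.01, -0.04, 0.04, 0.21], [0.65, -0.1, -0.03, -0.07, 0.07, 0.42], [0.98, -0.15, -0.04, -0.11, 0.11, 0.63]]]
[[[0.29, -0.15, -0, -0.04, 0.04, 0.21], [0.59, -0.3, -0.01, -0.07, 0.07, 0.41], [0.88, -0.45, -0.01, -0.11, 0.11, 0.62]]]
[[[0.24, -0.23, 0, -0.04, 0.04, 0.21], [0.47, -0.46, 0, -0.07, 0.07, 0.42], [0.71, -0.69, 0, -0.11, 0.11, 0.63]]]
[[[0.15, -0.29, -0, -0.04, 0.04, 0.21], [0.31, -0.59, -0, -0.07, 0.07, 0.42], [0.46, -0.88, -0, -0.11, 0.11, 0.63]]]
[[[0.05, -0.33, -0.02, -0.04, 0.04, 0.21], [0.11, -0.65, -0.03, -0.07, 0.07, 0.41], [0.16, -0.98, -0.05, -0.11, 0.11, 0.62]]]
--- at [ 0.5991 -0.1306  0.2304] [179.9   0.  179.8]
```

Request:
{"fn": "step_arm", "kwargs": {"steps": [[[0, 0.01, 0.15, 0, 0, 0], [0, 0.01, 0.3, 0, 0, 0], [-0.01, 0.02, 0.45, -0.01, 0, -0.01], [-0.01, 0.03, 0.6, -0.01, 0, -0.01], [-0.01, 0.03, 0.6, -0.01, 0, -0.01]]]}}

```text
clock: 46.55
tool_pos: [0.5652, 0.3577, 0.0879]
orientation: [-160.1, -0.2, -89.5]
force: [-0.8, -0.3, -0.7]
opening: 0.043
gripper_force: 0.0
```

Request:
{"fn": "step_arm", "kwargs": {"steps": [[[0, 0, 0, 0, 0, 0], [0, 0, 0, 0, 0, 0], [0, 0, 0, 0, 0, 0], [0, 0, 0, 0, 0, 0], [0, 0, 0, 0, 0, 0], [0, 0, 0, 0, 0, 0]]], "jaw": 255}}

```text
clock: 47.15
tool_pos: [0.5654, 0.3598, 0.0903]
orientation: [-159.9, -0.0, -89.4]
force: [-2.2, 0.2, 2.8]
opening: 0.0079
gripper_force: 30.0
```

Request:
{"fn": "step_arm", "kwargs": {"steps": [[[0, 0, -0.2, 0, 0, 0], [0, 0, -0.4, 0, 0, 0], [0, 0, -0.6, 0, 0, 0], [0, 0, -0.8, 0, 0, 0], [0, 0, -1, 0, 0, 0], [0, 0, -1, 0, 0, 0]]]}}

```text
clock: 47.75
tool_pos: [0.5312, 0.3607, 0.1867]
orientation: [-159.8, 0.2, -89.3]
force: [0.3, -0.4, 0.2]
opening: 0.0081
gripper_force: 30.0
```

Request:
{"fn": "step_arm", "kwargs": {"steps": [[[0.33, -0.05, -0.01, -0.04, 0.04, 0.21], [0.65, -0.1, -0.03, -0.07, 0.07, 0.42], [0.98, -0.15, -0.04, -0.11, 0.11, 0.63]]]}}

```text
clock: 48.05
tool_pos: [0.5444, 0.2602, 0.192]
orientation: [-163.6, 2.6, -107.7]
force: [0.7, 0.3, -0.5]
opening: 0.0081
gripper_force: 30.0
```

Request:
{"fn": "step_arm", "kwargs": {"steps": [[[0.29, -0.15, 0, -0.04, 0.04, 0.21], [0.59, -0.3, -0.01, -0.07, 0.07, 0.41], [0.88, -0.45, -0.01, -0.11, 0.11, 0.62]]]}}

```text
clock: 48.35
tool_pos: [0.5587, 0.1625, 0.2017]
orientation: [-167.9, 4.0, -125.8]
force: [0.6, -0.6, -0.8]
opening: 0.0079
gripper_force: 30.0
```

Request:
{"fn": "step_arm", "kwargs": {"steps": [[[0.24, -0.23, 0, -0.04, 0.04, 0.21], [0.47, -0.46, 0, -0.07, 0.07, 0.42], [0.71, -0.69, 0, -0.11, 0.11, 0.63]]]}}

```text
clock: 48.65
tool_pos: [0.5719, 0.0649, 0.2113]
orientation: [-172.3, 4.0, -144.2]
force: [1.0, -0.1, -0.1]
opening: 0.0079
gripper_force: 30.0
```

Request:
{"fn": "step_arm", "kwargs": {"steps": [[[0.15, -0.29, 0, -0.04, 0.04, 0.21], [0.31, -0.59, 0, -0.07, 0.07, 0.42], [0.46, -0.88, 0, -0.11, 0.11, 0.63]]]}}

```text
clock: 48.95
tool_pos: [0.5855, -0.0332, 0.2199]
orientation: [-176.6, 2.6, -162.5]
force: [0.4, -0.2, 0.5]
opening: 0.0077
gripper_force: 30.0
```

Request:
{"fn": "step_arm", "kwargs": {"steps": [[[0.05, -0.33, -0.02, -0.04, 0.04, 0.21], [0.11, -0.65, -0.03, -0.07, 0.07, 0.41], [0.16, -0.98, -0.05, -0.11, 0.11, 0.62], [0.16, -0.98, -0.05, -0.11, 0.11, 0.62], [0.16, -0.98, -0.05, -0.11, 0.11, 0.62]]]}}

```text
clock: 49.45
tool_pos: [0.5996, -0.1308, 0.2294]
orientation: [179.9, -0.1, 179.8]
force: [-0.3, -0.2, -0.1]
opening: 0.0079
gripper_force: 30.0
```

Run:
```python
from chk import *
q=avg(5);plan([slot(5,.087)],q,v=20)
```

```text
avg [ 0.5995 -0.1291  0.2302] [0.0001 0.0005 0.0004] [ 1.7990e+02 -5.0000e-02  1.7998e+02]
[[[0, -0, 0.18, 0, -0, 0], [0, -0, 0.36, 0, -0, 0], [0, -0.01, 0.54, 0, -0, 0], [0, -0.01, 0.72, 0, -0, 0]]]
[[[0, -0, 0.18, 0, -0, 0], [0, -0, 0.36, 0, -0, 0], [0, -0.01, 0.53, 0, -0, 0.01], [0, -0.01, 0.71, 0, -0, 0.01]]]
--- at [ 0.5994 -0.1309  0.0872] [ 1.799e+02 -1.000e-01  1.797e+02]
```

Request:
{"fn": "step_arm", "kwargs": {"steps": [[[0, 0, 0.18, 0, 0, 0], [0, -0.01, 0.36, 0, 0, 0.01], [0, -0.02, 0.54, 0, 0, 0.01], [0, -0.02, 0.72, 0, 0, 0.01]]]}}

```text
clock: 50.1
tool_pos: [0.5998, -0.1305, 0.1584]
orientation: [179.9, 0.0, 179.7]
force: [0.3, -0.5, -1.1]
opening: 0.0079
gripper_force: 30.0
```

Request:
{"fn": "step_arm", "kwargs": {"steps": [[[0, 0, 0.18, 0, 0, 0], [0, 0, 0.36, 0, 0, 0], [0, 0, 0.53, 0, 0, 0], [0, 0, 0.71, 0, 0, 0], [0, 0, 0.71, 0, 0, 0], [0, 0, 0.71, 0, 0, 0]]]}}

```text
clock: 50.7
tool_pos: [0.5997, -0.1305, 0.0878]
orientation: [179.9, -0.0, 179.7]
force: [0.0, -0.3, -0.5]
opening: 0.0077
gripper_force: 30.0
```

Request:
{"fn": "step_arm", "kwargs": {"steps": [[[0, 0, 0, 0, 0, 0], [0, 0, 0, 0, 0, 0], [0, 0, 0, 0, 0, 0], [0, 0, 0, 0, 0, 0], [0, 0, 0, 0, 0, 0]]], "jaw": 185}}

```text
clock: 51.2
tool_pos: [0.5998, -0.1313, 0.0879]
orientation: [179.9, 0.0, 179.6]
force: [-0.4, -0.4, 0.2]
opening: 0.0241
gripper_force: 0.0
```

Request:
{"fn": "step_arm", "kwargs": {"steps": [[[0, 0, -0.2, 0, 0, 0], [0, 0, -0.5, 0, 0, 0], [0, 0, -0.8, 0, 0, 0], [0, 0, -1, 0, 0, 0]]]}}

```text
clock: 51.6
tool_pos: [0.6005, -0.1316, 0.1901]
orientation: [179.9, 0.1, 179.7]
force: [0.1, -0.2, -0.5]
opening: 0.0242
gripper_force: 0.0
```

Request:
{"fn": "step_arm", "kwargs": {"steps": [[[0, 0.3, -0.3, 0, 0, 0], [0, 0.6, -0.6, 0, 0, 0], [0, 0.9, -0.9, 0, 0, 0], [0, 0.9, -0.9, 0, 0, 0], [0, 0.9, -0.9, 0, 0, 0]]], "jaw": 0}}

```text
clock: 52.1
tool_pos: [0.6005, -0.0408, 0.2787]
orientation: [179.9, 0.1, 179.7]
force: [0.5, -0.5, -0.7]
opening: 0.0586
gripper_force: 0.0
```

Run:
```python
from chk import *
check()
q=avg(3)
for n in("wrist","top"):
    p,d=snapshot(n);W=cloud(d,calibration(n));cv2.imwrite(f"pics/e_{n}.png",p[:,:,::-1])
    ok=(d>0)&(W[...,0]<.53)&(W[...,0]>.33)&(W[...,1]<.1)&(W[...,1]>-.45)
    for nm,lo,hi,y in(("pot",.080,.092,-.367),("bottle mid",.05,.085,-.117),("cap",.11,.13,-.117),("tincap",.07,.088,.042),("tin",.06,.088,.042)):
        q=W[ok&(W[...,2]>lo)&(W[...,2]<hi)&(abs(W[...,1]-y)<.06)][:,:2]*1000
        if len(q)<20: print(n,nm,"few");continue
        c,r=cv2.minEnclosingCircle(q.astype(np.float32));print(n,nm,len(q),np.round(c,1),round(r,1),np.median(q,0).round(1),q.min(0).round(1),q.max(0).round(1))
```

```text
rack plates
px [372. 208.] n 42 z [0.091 0.119 0.125] rect c [ 596.9 -173.8] sz [ 7.5 64.6] ang 86.0
px [385. 209.] n 105 z [0.085 0.111 0.124] rect c [ 594.7 -213.7] sz [65.   9.3] ang 0.0
px [398. 208.] n 119 z [0.076 0.109 0.122] rect c [ 595.6 -255.7] sz [ 9. 66.] ang 89.1
px [412. 208.] n 123 z [0.08  0.108 0.124] rect c [ 596.2 -298.1] sz [65.8  9.3] ang 1.1
px [426. 210.] n 138 z [0.076 0.105 0.122] rect c [ 593.6 -339.6] sz [ 9.7 65.5] ang 89.1
glue/cup
px [352. 258.] n 132 z [0.071 0.081 0.089] rect c [ 440.4 -116.9] sz [49.6 50.5] ang 1.5
px [301. 260.] n 236 z [0.068 0.076 0.082] rect c [430.1  43.2] sz [52.9 53.1] ang 1.4
px [271. 153.] n 102 z [0.041 0.046 0.051] rect c [768.6 144.7] sz [22.7 50.4] ang 0.1
px [285. 174.] n 108 z [0.041 0.046 0.051] rect c [704.4  97.6] sz [24.7 52.5] ang 15.2
avg [ 0.5998 -0.0421  0.2768] [0.     0.0002 0.0001] [ 1.7991e+02 -1.2000e-01  1.7962e+02]
wrist pot few
wrist bottle mid 1031 [ 440.6 -115.5] 26.9 [ 458.1 -106.5] [ 435.9 -142.4] [467.1 -88.8]
wrist cap 79 [ 449.5 -115.5] 7.6 [ 451.2 -115.1] [ 448.9 -123.1] [ 452.6 -108. ]
wrist tincap 645 [442.9  42.7] 24.6 [447.4  41.3] [440.5  18.1] [458.6  67.3]
wrist tin 1022 [440.3  42.4] 26.1 [448.8  40.2] [439.   16.4] [459.2  68.4]
top pot 319 [ 429.5 -366.7] 34.2 [ 431.4 -365.2] [ 398.3 -400.2] [ 462.8 -333.8]
top bottle mid 109 [ 440.4 -116.7] 26.8 [ 446.3 -107.7] [ 415.4 -141.5] [466.9 -89.9]
top cap 57 [ 439.4 -116.6] 12.2 [ 440.3 -116.2] [ 428.8 -128.1] [ 449.6 -104.5]
top tincap 198 [431.1  41.4] 27.3 [432.2  41.2] [403.8  16.6] [456.8  66.6]
top tin 249 [431.4  42. ] 27.7 [432.1  41.3] [403.8  16.6] [459.   69.8]
```

View pics/e_top.png

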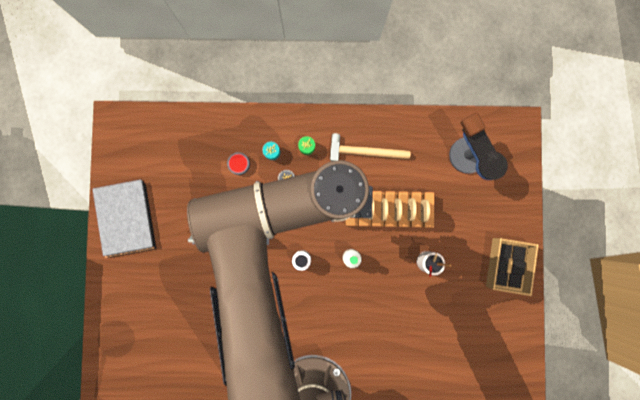

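```bash
cat > t.py <<'E'
from chk import *
D=down(-90)
T=lambda x,y,z,R=D:(np.array([x,y,z]),R)
E
python3 - <<'E'
from t import *
q=plan([T(.4315,.0427,.15)]);q=plan([T(.4315,.0427,.026)],q,v=20)
E
```

```text
[[[0.14, 0.07, 0.11, 0, -0, -0.26], [0.28, 0.14, 0.21, 0, -0, -0.53], [0.42, 0.21, 0.32, 0, -0, -0.79]]]
[[[0.1, 0.12, 0.11, 0, 0, -0.26], [0.21, 0.24, 0.21, 0, 0, -0.53], [0.31, 0.36, 0.32, 0, 0, -0.79]]]
[[[0.05, 0.15, 0.11, 0, 0, -0.26], [0.1, 0.29, 0.21, 0, 0, -0.53], [0.15, 0.44, 0.32, 0, 0, -0.79]]]
[[[-0.01, 0.16, 0.1, 0, 0, -0.26], [-0.02, 0.31, 0.21, 0, 0, -0.53], [-0.03, 0.47, 0.31, 0, 0, -0.79]]]
--- at [0.4317 0.0421 0.1504] [ 1.799e+02  1.000e-01 -8.990e+01]
[[[-0, -0, 0.16, 0, 0, 0], [-0, -0, 0.31, 0, 0, 0], [-0, -0, 0.46, 0, 0, 0], [-0, -0, 0.62, 0, 0, 0]]]
[[[-0, -0, 0.16, 0, 0, 0], [-0, -0, 0.31, 0, 0, 0], [-0, -0, 0.46, 0, 0, 0], [-0, -0, 0.62, 0, 0, 0]]]
--- at [0.4315 0.0423 0.0264] [ 1.799e+02  1.000e-01 -8.990e+01]
```

Request:
{"fn": "step_arm", "kwargs": {"steps": [[[0.14, 0.07, 0.11, 0, 0, -0.26], [0.28, 0.14, 0.21, 0, 0, -0.53], [0.42, 0.21, 0.32, 0, 0, -0.79]]]}}

```text
clock: 52.7
tool_pos: [0.5579, -0.0207, 0.245]
orientation: [179.9, -0.0, -157.5]
force: [-0.4, 0.4, 0.2]
opening: 0.088
gripper_force: 0.0
```

Request:
{"fn": "step_arm", "kwargs": {"steps": [[[0.1, 0.12, 0.11, 0, 0, -0.26], [0.21, 0.24, 0.21, 0, 0, -0.53], [0.31, 0.36, 0.32, 0, 0, -0.79]]]}}

```text
clock: 53.0
tool_pos: [0.5154, 0.001, 0.2132]
orientation: [179.9, 0.0, -134.8]
force: [0.0, 1.0, 0.5]
opening: 0.0878
gripper_force: 0.0
```

Request:
{"fn": "step_arm", "kwargs": {"steps": [[[0.05, 0.15, 0.11, 0, 0, -0.26], [0.1, 0.29, 0.21, 0, 0, -0.53], [0.15, 0.44, 0.32, 0, 0, -0.79]]]}}

```text
clock: 53.3
tool_pos: [0.4739, 0.0217, 0.1814]
orientation: [179.9, 0.1, -112.2]
force: [0.4, -0.3, -0.4]
opening: 0.0873
gripper_force: 0.0
```

Request:
{"fn": "step_arm", "kwargs": {"steps": [[[-0.01, 0.16, 0.1, 0, 0, -0.26], [-0.02, 0.31, 0.21, 0, 0, -0.53], [-0.03, 0.47, 0.31, 0, 0, -0.79], [-0.03, 0.47, 0.31, 0, 0, -0.79], [-0.03, 0.47, 0.31, 0, 0, -0.79]]]}}

```text
clock: 53.8
tool_pos: [0.4325, 0.0426, 0.1513]
orientation: [180.0, 0.1, -90.0]
force: [0.6, 0.2, 0.2]
opening: 0.0879
gripper_force: 0.0
```

Run:
```python
from t import *
q=avg(4)
p,d=snapshot("wrist");c=calibration("wrist");W=cloud(d,c);m=(d>0)&(W[...,2]<.09)&(W[...,2]>.069)&(abs(W[...,0]-.43)<.05)&(abs(W[...,1]-.04)<.05);blobs(m,W,50)
plan([T(.4315,.0427,.026)],q,v=20)
check()
```

```text
avg [0.433  0.0427 0.1515] [0.0001 0.     0.0001] [-1.7997e+02  1.1000e-01 -8.9960e+01]
px [326. 204.] n 4234 z [0.069 0.077 0.079] rect c [430.5  42.3] sz [54.8 54.9] ang 89.1
[[[0, 0, 0.16, -0, 0, 0], [0, 0, 0.32, -0, 0, 0], [0, 0.01, 0.47, -0, 0, 0], [0, 0.01, 0.63, -0, 0, 0]]]
[[[0, 0, 0.16, -0, 0, 0], [0, 0, 0.32, -0, 0, 0], [0, 0.01, 0.47, -0, 0, 0], [0, 0.01, 0.63, -0, 0, 0]]]
--- at [0.4311 0.0429 0.0255] [-1.8e+02  1.0e-01 -9.0e+01]
rack plates
px [357. 206.] n 86 z [0.086 0.115 0.124] rect c [ 599.9 -130.2] sz [ 8.5 65.3] ang 89.7
px [371. 207.] n 103 z [0.076 0.108 0.124] rect c [ 597.7 -171.9] sz [ 8.6 65.8] ang 89.3
px [385. 208.] n 105 z [0.087 0.11  0.124] rect c [ 595.3 -213.8] sz [ 8.8 66.2] ang 89.7
px [398. 208.] n 119 z [0.077 0.109 0.123] rect c [ 595.7 -255.5] sz [ 9. 66.] ang 89.2
px [412. 209.] n 128 z [0.077 0.108 0.124] rect c [ 596.1 -299.1] sz [10.2 65.6] ang 89.5
px [426. 210.] n 138 z [0.076 0.105 0.123] rect c [ 593.7 -339.4] sz [65.8 10.3] ang 0.4
glue/cup
px [352. 258.] n 138 z [0.072 0.081 0.089] rect c [ 440.4 -116.6] sz [49.7 49.8] ang 0.1
px [271. 153.] n 98 z [0.04  0.046 0.05 ] rect c [767.5 144.5] sz [45.8 24.8] ang 89.8
px [286. 178.] n 221 z [0.041 0.046 0.051] rect c [690.7  94.9] sz [51.1 51.8] ang 0.4
```

Request:
{"fn": "step_arm", "kwargs": {"steps": [[[0, 0.01, 0.16, 0, 0, 0], [0, 0.02, 0.32, 0, 0, 0], [0, 0.02, 0.47, 0, 0, 0], [0, 0.02, 0.63, 0, 0, 0]]]}}

```text
clock: 54.5
tool_pos: [0.4305, 0.0428, 0.0877]
orientation: [-180.0, 0.1, -89.9]
force: [0.4, -0.0, 0.3]
opening: 0.0876
gripper_force: 0.0
```

Request:
{"fn": "step_arm", "kwargs": {"steps": [[[0, 0, 0.16, 0, 0, 0], [0, 0, 0.32, 0, 0, 0], [0, 0, 0.47, 0, 0, 0], [0, 0, 0.63, 0, 0, 0], [0, 0, 0.63, 0, 0, 0], [0, 0, 0.63, 0, 0, 0]]]}}

```text
clock: 55.1
tool_pos: [0.4303, 0.0428, 0.0252]
orientation: [180.0, 0.1, -89.8]
force: [-0.3, -0.1, -1.5]
opening: 0.0878
gripper_force: 0.0
```

Request:
{"fn": "step_arm", "kwargs": {"steps": [[[0, 0, 0, 0, 0, 0], [0, 0, 0, 0, 0, 0], [0, 0, 0, 0, 0, 0], [0, 0, 0, 0, 0, 0], [0, 0, 0, 0, 0, 0], [0, 0, 0, 0, 0, 0]]], "jaw": 255}}

```text
clock: 55.7
tool_pos: [0.4303, 0.0431, 0.0254]
orientation: [-180.0, 0.1, -89.8]
force: [-1.2, -0.4, 4.1]
opening: 0.0553
gripper_force: 30.0
```

Request:
{"fn": "step_arm", "kwargs": {"steps": [[[0, 0, -0.2, 0, 0, 0], [0, 0, -0.5, 0, 0, 0], [0, 0, -0.8, 0, 0, 0], [0, 0, -0.8, 0, 0, 0], [0, 0, -0.8, 0, 0, 0]]]}}

```text
clock: 56.2
tool_pos: [0.4299, 0.0429, 0.1051]
orientation: [-180.0, 0.2, -89.8]
force: [0.8, -0.5, -4.2]
opening: 0.0557
gripper_force: 30.0
```

Request:
{"fn": "step_arm", "kwargs": {"steps": [[[0, 0, -0.3, 0, 0, 0], [0, 0, -0.6, 0, 0, 0], [0, 0, -0.8, 0, 0, 0], [0, 0, -0.8, 0, 0, 0]]]}}

```text
clock: 56.6
tool_pos: [0.431, 0.0431, 0.186]
orientation: [-179.9, 0.2, -89.8]
force: [0.1, 0.3, -3.6]
opening: 0.0557
gripper_force: 30.0
```

Run:
```python
from t import *
q=avg(3)
q=plan([T(.435,-.2407,.185)],q)
```

```text
avg [0.4294 0.0425 0.1836] [0.0004 0.0002 0.0005] [ 1.7989e+02  9.0000e-02 -8.9850e+01]
[[[0.31, -0.01, -0, 0, 0, 0], [0.63, -0.01, -0.01, 0, 0, 0], [0.94, -0.02, -0.01, 0, 0, 0]]]
[[[0.32, -0, -0, 0, 0, 0], [0.63, -0.01, -0, 0, 0, 0], [0.95, -0.01, -0, 0, 0, 0]]]
[[[0.31, -0.01, -0, 0, 0, 0], [0.63, -0.01, -0.01, 0, 0, 0.01], [0.94, -0.02, -0.01, 0, 0, 0.01]]]
--- at [ 0.4351 -0.2405  0.1852] [ 1.799e+02  1.000e-01 -9.010e+01]
```

Request:
{"fn": "step_arm", "kwargs": {"steps": [[[0.31, -0.01, 0, 0, 0, 0], [0.63, -0.01, -0.01, 0, 0, 0], [0.94, -0.02, -0.01, 0, 0, 0]]]}}

```text
clock: 57.05
tool_pos: [0.4312, -0.0524, 0.184]
orientation: [179.8, 0.1, -89.8]
force: [0.6, -0.5, -2.7]
opening: 0.0557
gripper_force: 30.0
```

Request:
{"fn": "step_arm", "kwargs": {"steps": [[[0.32, 0, 0, 0, 0, 0], [0.63, -0.01, 0, 0, 0, 0], [0.95, -0.01, 0, 0, 0, 0]]]}}

```text
clock: 57.35
tool_pos: [0.4326, -0.1475, 0.1837]
orientation: [179.8, 0.1, -89.8]
force: [0.3, -0.0, -2.8]
opening: 0.0555
gripper_force: 30.0
```

Request:
{"fn": "step_arm", "kwargs": {"steps": [[[0.31, -0.01, 0, 0, 0, 0], [0.63, -0.01, -0.01, 0, 0, 0], [0.94, -0.02, -0.01, 0, 0, 0.01], [0.94, -0.02, -0.01, 0, 0, 0.01], [0.94, -0.02, -0.01, 0, 0, 0.01]]]}}

```text
clock: 57.85
tool_pos: [0.4348, -0.2406, 0.1843]
orientation: [179.8, 0.2, -90.2]
force: [0.7, 0.3, -3.4]
opening: 0.0557
gripper_force: 30.0
```

Run:
```python
from t import *
q=avg(5)
q=plan([T(.435,-.2407,.026)],q,v=20)
```

```text
avg [ 0.4355 -0.2397  0.1856] [0.0004 0.0002 0.0005] [ 1.7989e+02  1.3000e-01 -9.0090e+01]
[[[0, 0, 0.16, 0, 0, -0], [0, 0, 0.32, 0, 0, -0], [0.01, 0, 0.48, 0, 0, -0], [0.01, 0, 0.64, 0, 0, -0], [0.01, 0, 0.8, 0, 0, -0]]]
[[[0, 0, 0.2, 0, 0, -0], [0, 0, 0.4, 0, 0, -0], [0, 0, 0.6, 0, 0, -0], [0, 0, 0.8, 0, 0, -0]]]
--- at [ 0.4352 -0.2404  0.0256] [ 1.799e+02  1.000e-01 -9.010e+01]
```

Request:
{"fn": "step_arm", "kwargs": {"steps": [[[0.01, 0, 0.2, 0, 0, 0], [0.01, 0, 0.4, 0, 0, 0], [0.01, 0, 0.6, 0, 0, 0], [0.01, 0, 0.8, 0, 0, 0]]]}}

```text
clock: 58.5
tool_pos: [0.4363, -0.2405, 0.1062]
orientation: [-180.0, 0.1, -90.0]
force: [-0.4, 0.2, -3.5]
opening: 0.0557
gripper_force: 30.0
```

Request:
{"fn": "step_arm", "kwargs": {"steps": [[[0, 0, 0.2, 0, 0, 0], [0, 0, 0.4, 0, 0, 0], [0, 0, 0.6, 0, 0, 0], [0, 0, 0.7, 0, 0, 0], [0, 0, 0.77, 0, 0, 0], [0, 0, 0.79, 0, 0, 0], [0, 0, 0.79, 0, 0, 0], [0, 0, 0.79, 0, 0, 0]]]}}

```text
clock: 59.3
tool_pos: [0.4367, -0.2411, 0.0283]
orientation: [-179.9, 0.1, -90.1]
force: [0.3, -0.5, -2.6]
opening: 0.0555
gripper_force: 30.0
```

Request:
{"fn": "step_arm", "kwargs": {"steps": [[[0, 0, 0.01, 0, 0, 0], [0, 0, 0.01, 0, 0, 0], [0, 0, 0.01, 0, 0, 0]]]}}

```text
clock: 59.6
tool_pos: [0.4362, -0.2411, 0.0269]
orientation: [-180.0, 0.1, -90.1]
force: [0.0, 0.7, -3.7]
opening: 0.0555
gripper_force: 30.0
```

Request:
{"fn": "step_arm", "kwargs": {"steps": [[[0, 0.01, 0.005, 0, 0, 0], [0, 0.01, 0.01, 0, 0, 0], [0, 0.01, 0.015, 0, 0, 0], [0, 0.01, 0.015, 0, 0, 0]]]}}

```text
clock: 60.0
tool_pos: [0.4349, -0.241, 0.0254]
orientation: [180.0, 0.1, -90.1]
force: [-1.7, 1.3, 3.5]
opening: 0.0558
gripper_force: 30.0
```

Request:
{"fn": "step_arm", "kwargs": {"steps": [[[0, 0, 0, 0, 0, 0], [0, 0, 0, 0, 0, 0], [0, 0, 0, 0, 0, 0], [0, 0, 0, 0, 0, 0], [0, 0, 0, 0, 0, 0], [0, 0, 0, 0, 0, 0]]], "jaw": 0}}

```text
clock: 60.6
tool_pos: [0.4351, -0.241, 0.0251]
orientation: [180.0, 0.1, -90.1]
force: [-0.5, 0.4, -0.6]
opening: 0.0871
gripper_force: 0.0
```

Request:
{"fn": "step_arm", "kwargs": {"steps": [[[0, 0, -0.2, 0, 0, 0], [0, 0, -0.5, 0, 0, 0], [0, 0, -0.8, 0, 0, 0], [0, 0, -1, 0, 0, 0]]]}}

```text
clock: 61.0
tool_pos: [0.4357, -0.2414, 0.1271]
orientation: [-179.9, 0.1, -90.1]
force: [0.2, 0.8, 0.0]
opening: 0.0878
gripper_force: 0.0
```

Request:
{"fn": "step_arm", "kwargs": {"steps": [[[0, 0, -0.3, 0, 0, 0], [0, 0, -0.6, 0, 0, 0], [0, 0, -0.7, 0, 0, 0], [0, 0, -0.7, 0, 0, 0]]]}}

```text
clock: 61.4
tool_pos: [0.4359, -0.2415, 0.1966]
orientation: [-179.8, 0.1, -90.1]
force: [-0.8, 0.7, -0.8]
opening: 0.0875
gripper_force: 0.0
```

Run:
```python
from t import *
q=avg(3)
for n in("wrist","top"):
    p,d=snapshot(n);W=cloud(d,calibration(n));print(n)
    blobs((d>0)&(W[...,2]<.09)&(W[...,2]>.069)&(abs(W[...,0]-.435)<.05)&(abs(W[...,1]+.24)<.05),W,50)
    blobs((d>0)&(W[...,2]<.055)&(W[...,2]>.041)&(abs(W[...,0]-.69)<.05)&(abs(W[...,1]-.09)<.06),W,50)
plan([T(.62,-.06,.22),T(.691,.0947,.12)],q)
```

```text
avg [ 0.4346 -0.2411  0.1943] [0.0004 0.     0.0006] [ 1.7996e+02  1.3000e-01 -9.0120e+01]
wrist
px [321. 188.] n 3178 z [0.069 0.077 0.079] rect c [ 435.  -241.6] sz [54.5 55.3] ang 0.5
top
px [286. 178.] n 209 z [0.042 0.047 0.051] rect c [691.8  94.9] sz [48.9 51.8] ang 2.4
[[[-0.2, -0.21, -0.03, 0, 0, -0], [-0.41, -0.41, -0.05, 0, 0, -0], [-0.61, -0.62, -0.08, 0, 0, -0]]]
[[[-0.2, -0.2, -0.03, 0, 0, -0], [-0.4, -0.41, -0.06, 0, 0, -0], [-0.6, -0.61, -0.09, 0, 0, -0]]]
[[[-0.2, -0.21, -0.03, 0, 0, -0], [-0.41, -0.41, -0.05, 0, 0, -0], [-0.61, -0.62, -0.08, 0, 0, -0]]]
--- at [ 0.62   -0.0596  0.2196] [ 1.80e+02  1.00e-01 -9.01e+01]
[[[-0.26, -0.12, 0.17, 0, 0, -0], [-0.51, -0.23, 0.33, 0, 0, -0], [-0.77, -0.35, 0.5, 0, 0, -0]]]
[[[-0.26, -0.12, 0.17, 0, 0, -0], [-0.51, -0.24, 0.33, 0, 0, -0], [-0.77, -0.36, 0.5, 0, 0, -0]]]
--- at [0.6913 0.0945 0.1199] [ 1.80e+02  1.00e-01 -9.01e+01]
```

Request:
{"fn": "step_arm", "kwargs": {"steps": [[[-0.2, -0.21, -0.03, 0, 0, 0], [-0.41, -0.41, -0.05, 0, 0, 0], [-0.61, -0.62, -0.08, 0, 0, 0]]]}}

```text
clock: 61.95
tool_pos: [0.4972, -0.1798, 0.2022]
orientation: [179.9, 0.1, -90.1]
force: [0.0, 0.4, 0.3]
opening: 0.0876
gripper_force: 0.0
```

Request:
{"fn": "step_arm", "kwargs": {"steps": [[[-0.2, -0.2, -0.03, 0, 0, 0], [-0.4, -0.41, -0.06, 0, 0, 0], [-0.6, -0.61, -0.09, 0, 0, 0]]]}}

```text
clock: 62.25
tool_pos: [0.5587, -0.1197, 0.2111]
orientation: [179.9, 0.1, -90.1]
force: [-0.5, 0.0, -0.4]
opening: 0.0876
gripper_force: 0.0
```

Request:
{"fn": "step_arm", "kwargs": {"steps": [[[-0.2, -0.21, -0.03, 0, 0, 0], [-0.41, -0.41, -0.05, 0, 0, 0], [-0.61, -0.62, -0.08, 0, 0, 0]]]}}

```text
clock: 62.55
tool_pos: [0.6207, -0.0588, 0.219]
orientation: [179.9, 0.1, -90.1]
force: [0.1, -0.1, 0.7]
opening: 0.0877
gripper_force: 0.0
```

Request:
{"fn": "step_arm", "kwargs": {"steps": [[[-0.26, -0.12, 0.17, 0, 0, 0], [-0.51, -0.23, 0.33, 0, 0, 0], [-0.77, -0.35, 0.5, 0, 0, 0]]]}}

```text
clock: 62.85
tool_pos: [0.6555, 0.0182, 0.1686]
orientation: [179.9, 0.1, -90.1]
force: [0.6, -0.2, 0.4]
opening: 0.0875
gripper_force: 0.0
```

Request:
{"fn": "step_arm", "kwargs": {"steps": [[[-0.26, -0.12, 0.17, 0, 0, 0], [-0.51, -0.24, 0.33, 0, 0, 0], [-0.77, -0.36, 0.5, 0, 0, 0], [-0.77, -0.36, 0.5, 0, 0, 0], [-0.77, -0.36, 0.5, 0, 0, 0]]]}}

```text
clock: 63.35
tool_pos: [0.6909, 0.0946, 0.1184]
orientation: [179.8, 0.0, -90.0]
force: [0.5, 0.4, 1.0]
opening: 0.0879
gripper_force: 0.0
```

Run:
```python
from t import *
q=avg(4)
p,d=snapshot("wrist");W=cloud(d,calibration("wrist"));cv2.imwrite("pics/cup.png",p[:,:,::-1])
blobs((d>0)&(W[...,2]<.055)&(W[...,2]>.040)&(abs(W[...,0]-.69)<.05)&(abs(W[...,1]-.09)<.06),W,50)
plan([T(.691,.0955,.010)],q,v=20)
```

```text
avg [0.6915 0.0938 0.1205] [0.0002 0.0002 0.0006] [ 1.7996e+02  8.0000e-02 -9.0120e+01]
px [324. 208.] n 4287 z [0.044 0.046 0.048] rect c [691.1  94.9] sz [53.  53.4] ang 57.3
[[[-0, 0, 0.18, 0, 0, -0], [-0.01, 0, 0.37, 0, 0, -0], [-0.01, 0, 0.55, 0, 0, -0]]]
[[[-0, 0, 0.18, 0, 0, -0], [-0.01, 0, 0.37, 0, 0, -0], [-0.01, 0, 0.55, 0, 0, -0]]]
--- at [0.6914 0.0959 0.0105] [ 1.80e+02  1.00e-01 -9.01e+01]
```

View pics/cup.png

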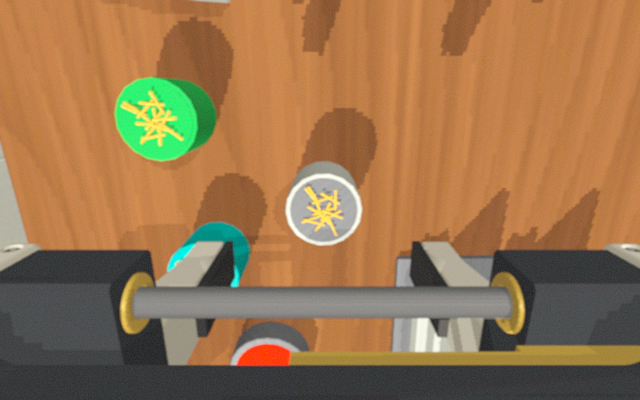

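Request:
{"fn": "step_arm", "kwargs": {"steps": [[[0, 0, 0.18, 0, 0, 0], [-0.01, 0, 0.37, 0, 0, 0], [-0.01, 0, 0.55, 0, 0, 0]]]}}

```text
clock: 63.9
tool_pos: [0.6918, 0.0949, 0.066]
orientation: [-179.9, 0.1, -90.2]
force: [-0.1, -0.5, 0.2]
opening: 0.0876
gripper_force: 0.0
```

Request:
{"fn": "step_arm", "kwargs": {"steps": [[[0, 0, 0.18, 0, 0, 0], [0, 0, 0.36, 0, 0, 0], [0, 0, 0.5, 0, 0, 0], [0, 0, 0.54, 0, 0, 0], [0, 0, 0.54, 0, 0, 0], [0, 0, 0.54, 0, 0, 0]]]}}

```text
clock: 64.5
tool_pos: [0.6923, 0.0956, 0.0126]
orientation: [-179.9, 0.1, -90.1]
force: [-0.7, 0.1, 0.0]
opening: 0.0876
gripper_force: 0.0
```

Request:
{"fn": "step_arm", "kwargs": {"steps": [[[0, 0, 0, 0, 0, 0], [0, 0, 0, 0, 0, 0], [0, 0, 0, 0, 0, 0], [0, 0, 0, 0, 0, 0], [0, 0, 0, 0, 0, 0], [0, 0, 0, 0, 0, 0]]], "jaw": 255}}

```text
clock: 65.1
tool_pos: [0.6915, 0.0955, 0.0117]
orientation: [180.0, 0.1, -90.1]
force: [0.0, 0.6, 1.7]
opening: 0.0534
gripper_force: 30.0
```

Request:
{"fn": "step_arm", "kwargs": {"steps": [[[0, 0, -0.2, 0, 0, 0], [0, 0, -0.5, 0, 0, 0], [0, 0, -0.8, 0, 0, 0], [0, 0, -0.8, 0, 0, 0], [0, 0, -0.8, 0, 0, 0]]]}}

```text
clock: 65.6
tool_pos: [0.6917, 0.0955, 0.092]
orientation: [-180.0, 0.1, -90.1]
force: [0.2, 0.3, -2.5]
opening: 0.0531
gripper_force: 30.0
```

Run:
```python
from t import *
q=avg(4)
t=loc(RK,0,.14+.07);print(t)
q=plan([T(*t,.10)],q);q=plan([T(*t,.012)],q,v=20)
```

```text
avg [0.6907 0.0951 0.0903] [0.0001 0.0001 0.0003] [ 1.7987e+02  8.0000e-02 -9.0130e+01]
[ 0.59949955 -0.02570288]
[[[0.3, 0.22, -0.02, 0, 0, -0], [0.61, 0.45, -0.05, 0, 0, -0]]]
[[[0.3, 0.23, -0.02, 0, 0, -0], [0.6, 0.46, -0.05, 0, 0, -0]]]
--- at [ 0.5995 -0.0257  0.1003] [ 1.799e+02  1.000e-01 -9.010e+01]
[[[0, -0, 0.18, 0, 0, -0], [0, -0, 0.35, 0, 0, -0], [0, -0, 0.53, 0, 0, -0], [0, -0, 0.7, 0, 0, -0], [0, -0, 0.88, 0, 0, -0]]]
--- at [ 0.5993 -0.0255  0.0123] [ 1.799e+02  1.000e-01 -9.010e+01]
```

Request:
{"fn": "step_arm", "kwargs": {"steps": [[[0.3, 0.22, -0.02, 0, 0, 0], [0.61, 0.45, -0.05, 0, 0, 0]]]}}

```text
clock: 66.0
tool_pos: [0.6455, 0.0343, 0.0946]
orientation: [179.8, 0.1, -90.0]
force: [-0.3, -0.3, -1.3]
opening: 0.0537
gripper_force: 30.0
```

Request:
{"fn": "step_arm", "kwargs": {"steps": [[[0.28, 0.23, -0.02, 0, 0, 0], [0.56, 0.46, -0.05, 0, 0, 0], [0.56, 0.46, -0.05, 0, 0, 0], [0.56, 0.46, -0.05, 0, 0, 0]]]}}

```text
clock: 66.4
tool_pos: [0.6, -0.0222, 0.1012]
orientation: [180.0, 0.1, -90.2]
force: [0.3, 0.0, -1.4]
opening: 0.0532
gripper_force: 30.0
```

Request:
{"fn": "step_arm", "kwargs": {"steps": [[[0, 0, 0.2, 0, 0, 0], [0, 0, 0.4, 0, 0, 0], [0, 0, 0.6, 0, 0, 0], [0, 0, 0.75, 0, 0, 0], [0, 0, 0.83, 0, 0, 0], [0, 0, 0.86, 0, 0, 0], [0, 0, 0.86, 0, 0, 0], [0, 0, 0.86, 0, 0, 0]]]}}

```text
clock: 67.2
tool_pos: [0.6011, -0.0211, 0.016]
orientation: [-180.0, 0.1, -90.1]
force: [0.2, 1.2, -1.4]
opening: 0.0538
gripper_force: 30.0
```

Run:
```python
from t import *
print(loc(RK,0,.215));avg(5);print(get_obs()["force"])
```

```text
[ 0.59952573 -0.02070295]
avg [ 0.601  -0.0212  0.0162] [0.0001 0.0001 0.0001] [-1.7994e+02  1.2000e-01 -9.0100e+01]
[-0.34242909  0.22897203 -2.28736685]
```

Request:
{"fn": "step_arm", "kwargs": {"steps": [[[0, 0.01, 0.02, 0, 0, 0], [0, 0.02, 0.03, 0, 0, 0], [0, 0.02, 0.04, 0, 0, 0], [0, 0.02, 0.045, 0, 0, 0], [0, 0.02, 0.045, 0, 0, 0]]]}}

```text
clock: 67.95
tool_pos: [0.5981, -0.0214, 0.0117]
orientation: [180.0, 0.1, -90.1]
force: [-4.2, 1.2, 7.1]
opening: 0.0537
gripper_force: 30.0
```

Request:
{"fn": "step_arm", "kwargs": {"steps": [[[0, 0, 0, 0, 0, 0], [0, 0, 0, 0, 0, 0], [0, 0, 0, 0, 0, 0], [0, 0, 0, 0, 0, 0], [0, 0, 0, 0, 0, 0], [0, 0, 0, 0, 0, 0]]], "jaw": 0}}

```text
clock: 68.55
tool_pos: [0.5984, -0.0213, 0.0108]
orientation: [180.0, 0.1, -90.1]
force: [0.1, 0.3, 0.9]
opening: 0.0873
gripper_force: 0.0
```

Request:
{"fn": "step_arm", "kwargs": {"steps": [[[0, 0, -0.2, 0, 0, 0], [0, 0, -0.5, 0, 0, 0], [0, 0, -0.8, 0, 0, 0], [0, 0, -1, 0, 0, 0]]]}}

```text
clock: 68.95
tool_pos: [0.5992, -0.0214, 0.1131]
orientation: [-179.9, 0.1, -90.1]
force: [0.8, -0.2, -0.1]
opening: 0.0876
gripper_force: 0.0
```

Request:
{"fn": "step_arm", "kwargs": {"steps": [[[-0.3, 0, -0.3, 0, 0, 0], [-0.6, 0, -0.6, 0, 0, 0], [-1, 0, -1, 0, 0, 0]]]}}

```text
clock: 69.25
tool_pos: [0.5979, 0.074, 0.2071]
orientation: [179.9, 0.1, -90.2]
force: [2.1, 0.8, 0.3]
opening: 0.0876
gripper_force: 0.0
```

Request:
{"fn": "step_arm", "kwargs": {"steps": [[[-0.3, 0, 0, 0, 0, 0], [-0.6, 0, 0, 0, 0, 0], [-1, 0, 0, 0, 0, 0]]]}}

```text
clock: 69.55
tool_pos: [0.5986, 0.1744, 0.2072]
orientation: [-180.0, 0.1, -90.2]
force: [1.4, -0.5, -0.3]
opening: 0.0872
gripper_force: 0.0
```

Request:
{"fn": "step_arm", "kwargs": {"steps": [[[-0.3, 0, 0, 0, 0, 0], [-0.6, 0, 0, 0, 0, 0], [-1, 0, 0, 0, 0, 0], [-1, 0, 0, 0, 0, 0], [-1, 0, 0, 0, 0, 0]]]}}

```text
clock: 70.05
tool_pos: [0.5986, 0.2745, 0.2062]
orientation: [179.9, 0.1, -90.0]
force: [-0.1, -0.8, -0.1]
opening: 0.0872
gripper_force: 0.0
```

Run:
```python
from t import *
check()
p,d=snapshot("top");W=cloud(d,calibration("top"));cv2.imwrite("pics/f_top.png",p[:,:,::-1])
blobs((d>0)&(W[...,2]>.036)&(W[...,2]<.055)&(abs(W[...,0]-.6)<.05)&(abs(W[...,1]+.02)<.06),W,40)
blobs((d>0)&(W[...,2]>.066)&(W[...,2]<.09)&(abs(W[...,0]-.435)<.06)&(abs(W[...,1]+.24)<.19),W,40)
print(get_obs()["clock"])
```

```text
rack plates
px [357. 206.] n 85 z [0.086 0.114 0.123] rect c [ 600. -130.] sz [ 7.9 65.4] ang 89.5
px [371. 207.] n 103 z [0.074 0.109 0.124] rect c [ 597.8 -171.7] sz [66.   8.4] ang 0.2
px [385. 208.] n 103 z [0.082 0.111 0.124] rect c [ 594.8 -213.3] sz [ 9.4 65.2] ang 89.1
px [398. 208.] n 119 z [0.077 0.109 0.124] rect c [ 595.7 -255.8] sz [ 9.4 66. ] ang 88.8
px [412. 208.] n 123 z [0.08  0.11  0.124] rect c [ 596.1 -298.6] sz [ 9.2 65.6] ang 89.6
px [426. 209.] n 138 z [0.077 0.105 0.123] rect c [ 593.6 -339.7] sz [10.3 65.5] ang 89.6
glue/cup
px [352. 258.] n 133 z [0.073 0.082 0.089] rect c [ 440.4 -116.7] sz [49.5 50.2] ang 0.9
px [271. 153.] n 101 z [0.042 0.046 0.05 ] rect c [768.1 144.7] sz [45.2 23.8] ang 88.8
px [322. 207.] n 218 z [0.041 0.046 0.051] rect c [599.5 -22.6] sz [49.8 52. ] ang 45.9
px [352. 258.] n 140 z [0.072 0.082 0.089] rect c [ 440.4 -116.9] sz [49.5 50. ] ang 0.3
px [392. 260.] n 243 z [0.069 0.076 0.082] rect c [ 435.5 -241.5] sz [52.4 53.1] ang 43.5
px [432. 263.] n 310 z [0.076 0.086 0.089] rect c [ 430.4 -366.2] sz [64.8 67.4] ang 2.7
70.15
```

View pics/f_top.png

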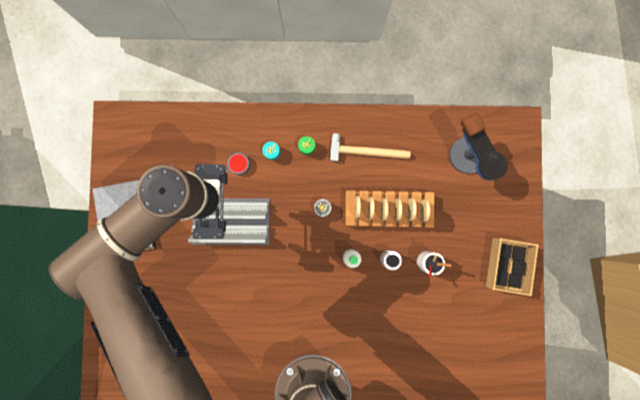

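The final top view shows all six patterns upright in the rack (360–426, 208), the tin midway between bottle and pot (392, 260), and the cup off the rack's left end (322, 207). The stand is empty and the robot is clear.

```bash
python3 -c "
from plant import *
print(close_job())"
```

```text
the job is handed in; nothing more can be done
None
```

The job is handed in at about 70 s. All six patterns stand upright in the rack, one to a slot. The glue tin is midway between pot and bottle, and the nail cup is in line with the rack, about 4.8 cm off its left end.

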